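Cover the tumblers with stirrer lids

ROBOT

A 6-joint arm with a two-finger parallel gripper is mounted at the origin on a cart in front of the work surface, level with it; the furniture and walls round the work are solid. World frame = base frame: x ahead of the robot, y to its left, z up, the work surface at z = 0. Lengths are in m, angles in rad, forces in N, time in s.
With the tool pointing down it reaches from about 0.25 to 0.725 m from the base axis. Payload 4 kg.
Tool frame: the origin (TCP) lies midway between the tips of the shut fingers; the grasp point (between the pads) lies 19 mm behind it; z points along the fingers, y is the line along which they close (so a half turn about z gives the same grasp; the last joint's range is limited). The gripper opens to 85 mm and grips with 20 to 120 N. Pads are 22 mm wide; open, the fingers measure 114 mm over their backs; the gripper's body (76 mm by 85 mm) begins 54 mm behind the grasp point. The pads swing forward as they close: fully open they stand 13 mm farther back than shut.
Start: joints at [1.254, 0.241, 0.005, 1.335, 0, 1.571], TCP at [0.156, 0.475, 0.204] pointing down, gripper open.
Joint ranges: [-2.72, 2.72], [-1.05, 1.87], [-1.09, 1.28], [-1.99, 2.15], [-1.42, 1.44], [-3.14, 3.14]. Speed limits (rad/s): [2.79, 2.79, 3.14, 3.14, 3.14, 3.14].

INTERFACE

Orientations are given as a unit quaternion [w, x, y, z].
In Python, from plant import bot, capture, camera_params gives the robot as it stands.
- The arm moves only by the shell command python3 -m jog 'ROWS' [FORCE]. ROWS is JSON, a list of rows, each an object with "claw": the gripper command: -1 is shut, 1 is fully open, values between are in proportion; "offset": the shift along the tool's x, y, z in cm, a list of three; "yaw": the turn about the tool's z in degrees. In form: [{"claw": claw, "offset": [dx, dy, dz], "yaw": yaw}, ...]. A call has 1 to 20 rows; each row shifts and turns the commanded pose from where the row before left it, along the tool's axes as they then stand; what a row does not reach is not made up. A row lasts 1/12 s, in which the tool goes at most 41.7 mm and 7.16 degrees, less where a joint would pass 70% of its speed; a pose out of reach is approached as far as the arm can. A call with a gripper value outside its range is refused whole. The fingers move at their own pace and stop on an object; FORCE is the grip in N (left out, the last holds). Time passes only in rows, so rows that do not move let the fingers close. It gives the time, the measured TCP pose, the force, the opening and the grip force at its end, in the units of the state.
- bot.state(): the state, without advancing time (a new reading comes with each control period).
- capture(name): name is "side" or "top"; returns the picture (480x640x3 uint8, red, green, blue); there is no depth.
- camera_params(name): a dict with "intrinsics" (3x3 intrinsics, pixels), "dist" ([k1, k2, p1, p2, k3] as OpenCV has them; the pictures are not rectified), "R" (3x3) and "t" (3): a world point X has camera coordinates R X + t. Camera axes: x right, y down, z forward; pixel columns grow to the right and rows downward; lengths in m; the calibration is good to about 2 mm. A picture is of the moment at which its call begins. camera_params takes no time and is no camera call.
- bot.close_job(): hands the job in; it is judged then, once.
The state is a dict: "time_s": time; "joint_pos": joint angles; "qvel": joint speeds; "effort": joint torques, N m; "position": TCP position; "tool_rot": TCP orientation; "wrist_force": force on the tool from outside, world axes, zero at the start; "moment": the same for the moment, N m; "grip_width": finger opening in m; "grip_force": force on a finger pad.
Only numpy, scipy, OpenCV 4.12 (cv2) and the standard library are available. Lean on these libraries where they do the work, as an engineer would, in place of code of your own. Each camera call takes 0.05 s, during which the arm holds its last target. There are 200 camera calls.

TASK

Get the drinks glasses ready to be carried out: set one of the wooden cone lids into every tumbler on the worktop so that it seats level in the mouth, then take a stirrer from the caddy for each and put it down through the hole in the lid's brass collar until its handle rests on the collar. Leave the glasses upright on the worktop and do not disturb the other things.

Things in the scene. Friction and masses are not known exactly. Their poses are not given: they have to be found in the camera images.
- glass1: a clear cut-glass tumbler, 73 mm across the rim, 62 mm across the foot, 88 mm tall, standing open and empty on the worktop; three or four of the four are present. Origin: centre of its underside, z up along its axis. Its bore tapers, about 66 mm across at the rim to 52 mm at the floor. About 240 g, loose
- glass2: a clear cut-glass tumbler, 73 mm across the rim, 62 mm across the foot, 88 mm tall, standing open and empty on the worktop; three or four of the four are present. Origin: centre of its underside, z up along its axis. Its bore tapers, about 66 mm across at the rim to 52 mm at the floor. About 240 g, loose
- glass3: a clear cut-glass tumbler, 73 mm across the rim, 62 mm across the foot, 88 mm tall, standing open and empty on the worktop; three or four of the four are present. Origin: centre of its underside, z up along its axis. Its bore tapers, about 66 mm across at the rim to 52 mm at the floor. About 240 g, loose
- glass4: a clear cut-glass tumbler, 73 mm across the rim, 62 mm across the foot, 88 mm tall, standing open and empty on the worktop; three or four of the four are present. Origin: centre of its underside, z up along its axis. Its bore tapers, about 66 mm across at the rim to 52 mm at the floor. About 240 g, loose
- lid1: stirrer lid, all alike, 90 g, loose: dark wooden cone plug, 44 mm across below, 70 mm at its flat deck 26 mm up; a round brass collar 24 mm across (grip here) rises to 50 mm. An 11.4 mm hole runs down the axis through it all. Stands on its small end. Origin: centre of underside, z up. In a glass it centres itself, origin 66 (give or take 3) mm above the glass's, deck 4 mm above the rim
- lid1_mouth (a point): the centre of the open top of that lid's brass collar, on its axis, 50 mm above the lid's origin
- lid2: stirrer lid, all alike, 90 g, loose: dark wooden cone plug, 44 mm across below, 70 mm at its flat deck 26 mm up; a round brass collar 24 mm across (grip here) rises to 50 mm. An 11.4 mm hole runs down the axis through it all. Stands on its small end. Origin: centre of underside, z up. In a glass it centres itself, origin 66 (give or take 3) mm above the glass's, deck 4 mm above the rim
- lid2_mouth (a point): the centre of the open top of that lid's brass collar, on its axis, 50 mm above the lid's origin
- lid3: stirrer lid, all alike, 90 g, loose: dark wooden cone plug, 44 mm across below, 70 mm at its flat deck 26 mm up; a round brass collar 24 mm across (grip here) rises to 50 mm. An 11.4 mm hole runs down the axis through it all. Stands on its small end. Origin: centre of underside, z up. In a glass it centres itself, origin 66 (give or take 3) mm above the glass's, deck 4 mm above the rim
- lid3_mouth (a point): the centre of the open top of that lid's brass collar, on its axis, 50 mm above the lid's origin
- lid4: stirrer lid, all alike, 90 g, loose: dark wooden cone plug, 44 mm across below, 70 mm at its flat deck 26 mm up; a round brass collar 24 mm across (grip here) rises to 50 mm. An 11.4 mm hole runs down the axis through it all. Stands on its small end. Origin: centre of underside, z up. In a glass it centres itself, origin 66 (give or take 3) mm above the glass's, deck 4 mm above the rim
- lid4_mouth (a point): the centre of the open top of that lid's brass collar, on its axis, 50 mm above the lid's origin
- stirrer1: stirrer, all alike, 40 g, loose: steel shaft 8 mm thick, 60 mm long, rounded tip; above it a black round handle 15 mm thick, 42 mm long, with brass bands. Starts upright in a caddy hole, tip down and 8 mm above the worktop, leaning up to 4 degrees. Origin: the tip; z runs up the shaft to the handle
- stirrer1_shoulder (a point): the point on that stirrer's axis at the lower end of its handle, 60 mm above the tip: this shoulder is too thick for the lid's hole and comes to rest on the collar
- stirrer2: stirrer, all alike, 40 g, loose: steel shaft 8 mm thick, 60 mm long, rounded tip; above it a black round handle 15 mm thick, 42 mm long, with brass bands. Starts upright in a caddy hole, tip down and 8 mm above the worktop, leaning up to 4 degrees. Origin: the tip; z runs up the shaft to the handle
- stirrer2_shoulder (a point): the point on that stirrer's axis at the lower end of its handle, 60 mm above the tip: this shoulder is too thick for the lid's hole and comes to rest on the collar
- stirrer3: stirrer, all alike, 40 g, loose: steel shaft 8 mm thick, 60 mm long, rounded tip; above it a black round handle 15 mm thick, 42 mm long, with brass bands. Starts upright in a caddy hole, tip down and 8 mm above the worktop, leaning up to 4 degrees. Origin: the tip; z runs up the shaft to the handle
- stirrer3_shoulder (a point): the point on that stirrer's axis at the lower end of its handle, 60 mm above the tip: this shoulder is too thick for the lid's hole and comes to rest on the collar
- stirrer4: stirrer, all alike, 40 g, loose: steel shaft 8 mm thick, 60 mm long, rounded tip; above it a black round handle 15 mm thick, 42 mm long, with brass bands. Starts upright in a caddy hole, tip down and 8 mm above the worktop, leaning up to 4 degrees. Origin: the tip; z runs up the shaft to the handle
- stirrer4_shoulder (a point): the point on that stirrer's axis at the lower end of its handle, 60 mm above the tip: this shoulder is too thick for the lid's hole and comes to rest on the collar
- caddy: a pale wooden block fixed to the worktop, 58 mm wide, 176 mm long, 48 mm tall, with four holes 10.5 mm across and 40 mm deep in a row along its y axis, at y = -60, -20, 20 and 60 mm; a stirrer stands in each. Origin: centre of its underside, z up
- black_bird: a black bird-shaped bookend, 178 mm tall; a loose bystander behind the work. Origin: centre of its underside
- corkscrew: a silver winged corkscrew, 153 mm tall; a loose bystander behind the work. Origin: centre of its underside
- salt_shaker: a glass salt shaker with a steel top, 90 mm tall; a loose bystander behind the work. Origin: centre of its underside

How it is judged:
By the outcome, as a careful person would: the job done as asked, in the order asked, and still so for the second after the job is handed in, with the robot touching nothing.
Of glass1, glass2, glass3, glass4 only 3 to 4 are there at a start; the rules pass over those that are not, and their reading is None.
At some moment in a run one of glass1, glass2, glass3, glass4, lid1, lid2, lid3, lid4 may be knocked a few centimetres aside while the robot is not near it.
It also fails if it takes over 210 s, if anything falls off the work surface, if the arm or the gripper's body presses on something with over 40 N, if the wrist force passes 120 N, or if a joint passes its speed limit or range.

## Working session

There is one attempt and no reset: what is moved stays moved. The work goes in short steps, Python scripts to look and compute and a shell command to move; the robot and the scene stay as the last step left them, time stands still between calls to the robot, and variables do not carry over. Pictures are saved under pics/ and viewed, at most 14 in all, crops included, and the job is handed in when it is done.

```bash
mkdir -p pics; python3 - <<'E'
from plant import bot,capture,camera_params
import cv2,numpy as np
np.set_printoptions(precision=4,suppress=True)
for n in("top","side"):
    im=capture(n); cv2.imwrite(f"pics/{n}0.png",im[:,:,::-1]); p=camera_params(n)
    print(n,p); R=np.array(p["R"]);print(-R.T@np.array(p["t"]))
print(bot.state())
E
```

```text
top {'intrinsics': array([[449.7154,   0.    , 317.8224],
       [  0.    , 449.7154, 243.4663],
       [  0.    ,   0.    ,   1.    ]]), 'dist': array([-0.0763,  0.    ,  0.    ,  0.    ,  0.    ]), 'R': array([[-0.0168, -0.9996, -0.0205],
       [-0.999 ,  0.0176, -0.04  ],
       [ 0.0404,  0.0199, -0.999 ]]), 't': array([0.0355, 0.5668, 1.2579])}
[0.5161 0.0006 1.28  ]
side {'intrinsics': array([[528.7923,   0.    , 325.2773],
       [  0.    , 528.7923, 236.2356],
       [  0.    ,   0.    ,   1.    ]]), 'dist': array([0.0266, 0.    , 0.    , 0.    , 0.    ]), 'R': array([[ 0.3021, -0.9532,  0.0122],
       [-0.6667, -0.2204, -0.712 ],
       [ 0.6814,  0.207 , -0.7021]]), 't': array([-0.1809,  0.4392,  0.88  ])}
[-0.2521 -0.2578  0.9327]
{'time_s': 0.1, 'joint_pos': array([ 1.254 ,  0.2414,  0.0039,  1.3352, -0.    ,  1.5708]), 'qvel': array([-0.0009, -0.002 ,  0.0041,  0.0006, -0.0022,  0.0002]), 'effort': array([ -0.0001, -37.3137,  25.301 ,   0.0108,  -0.    ,   0.    ]), 'position': array([0.1556, 0.4745, 0.2028]), 'tool_rot': array([-0.0002,  0.1578,  0.9875, -0.001 ]), 'wrist_force': array([-0.4077,  0.1881,  0.1195]), 'moment': array([-0.0501, -0.05  , -0.0044]), 'grip_force': 0.0, 'grip_width': 0.08562625764992536}
```

View pics/top0.png

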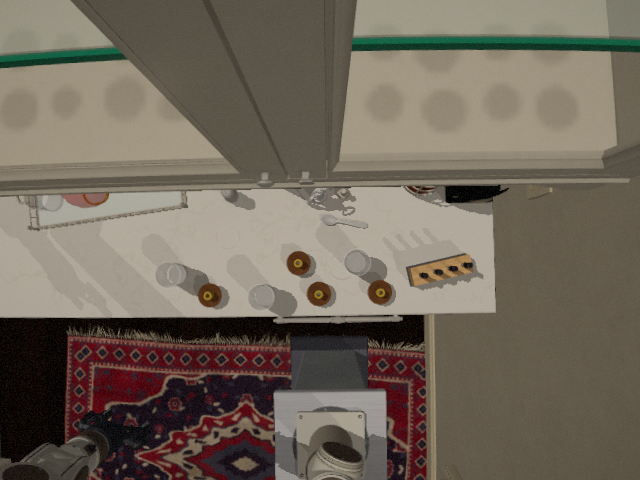

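View pics/side0.png

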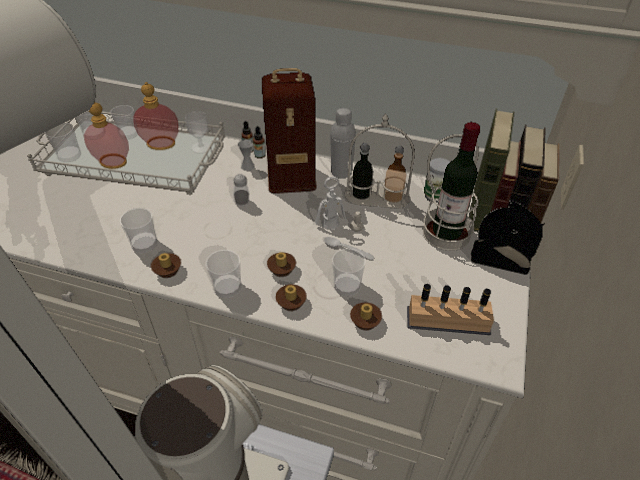

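```bash
cat > h.py <<'E'
from plant import bot,capture,camera_params
import cv2,numpy as np
np.set_printoptions(precision=4,suppress=True)
def toplane(n,px,z):
    p=camera_params(n);R=np.array(p["R"]);t=np.array(p["t"])
    u=cv2.undistortPoints(np.array(px,float).reshape(-1,1,2),p["intrinsics"],p["dist"])[:,0]
    d=np.c_[u,np.ones(len(u))]@R; c=-R.T@t
    return c+d*((z-c[2])/d[:,2])[:,None]
def brass(n,im):
    hsv=cv2.cvtColor(im,cv2.COLOR_RGB2HSV)
    m=cv2.inRange(hsv,(18,120,60),(35,255,255))
    k,l,s,c=cv2.connectedComponentsWithStats(m)
    return [(c[i].round(2),s[i,:5].tolist()) for i in range(1,k) if s[i,4]>=15]
def stir(n,im,roi):
    x0,y0,x1,y1=roi
    m=(im.max(2)<45).astype(np.uint8); m2=np.zeros_like(m); m2[y0:y1,x0:x1]=m[y0:y1,x0:x1]
    k,l,s,c=cv2.connectedComponentsWithStats(m2)
    return [(c[i].round(2),s[i,:5].tolist()) for i in range(1,k) if s[i,4]>=15]
E
python3 - <<'E'
from h import *
T=cv2.imread("pics/top0.png")[:,:,::-1].copy();S=cv2.imread("pics/side0.png")[:,:,::-1].copy()
for n,im in(("top",T),("side",S)):
    for c,s in brass(n,im): print(n,c,s,toplane(n,[c],.05)[0])
print(stir("top",T,(405,250,480,290)));print(stir("side",S,(405,280,500,312)))
a=cv2.resize(T[225:325,150:410],None,fx=3,fy=3,interpolation=cv2.INTER_CUBIC)
b=cv2.resize(S[190:310,110:380],None,fx=2.9,fy=2.9,interpolation=cv2.INTER_CUBIC)[:,:780]
b=np.pad(b[:300],((0,0),(0,780-b.shape[1]),(0,0)))
cv2.imwrite("pics/crop.png",np.vstack([a[:,:780],b])[:,:,::-1])
E
```

```text
top [297.76 262.86] [293, 259, 10, 9, 59] [0.5136 0.0808 0.05  ]
top [380.09 292.14] [375, 288, 11, 9, 69] [ 0.4301 -0.1424  0.05  ]
top [208.23 295.21] [203, 291, 11, 9, 77] [0.4284 0.3293 0.05  ]
top [318.36 293.91] [314, 290, 10, 9, 64] [0.428  0.0259 0.05  ]
side [148.75  95.91] [141, 82, 17, 26, 213] [1.0377 0.7336 0.05  ]
side [ 97.6  115.88] [89, 102, 18, 26, 203] [0.8837 0.8164 0.05  ]
side [291.57 158.68] [278, 155, 28, 9, 136] [0.8685 0.1847 0.05  ]
side [164.66 260.15] [159, 253, 12, 15, 137] [0.4175 0.3234 0.05  ]
side [280.87 259.32] [276, 253, 11, 14, 131] [0.5016 0.0757 0.05  ]
side [290.44 292.67] [285, 285, 12, 16, 147] [0.4169 0.0213 0.05  ]
side [365.91 311.33] [360, 304, 12, 16, 157] [ 0.419 -0.145  0.05 ]
[(array([467.48, 264.61]), [464, 263, 8, 5, 31]), (array([453.16, 268.32]), [449, 266, 9, 5, 31]), (array([438.54, 271.62]), [435, 270, 8, 5, 26]), (array([423.88, 275.08]), [421, 273, 7, 5, 25])]
[(array([425.36, 292.06]), [421, 284, 9, 17, 94]), (array([445.1 , 293.71]), [441, 286, 10, 16, 100]), (array([464.93, 295.38]), [461, 287, 9, 17, 99]), (array([486.75, 291.32]), [484, 289, 6, 6, 28]), (array([483.9 , 299.56]), [480, 294, 9, 11, 63])]
```

View pics/crop.png

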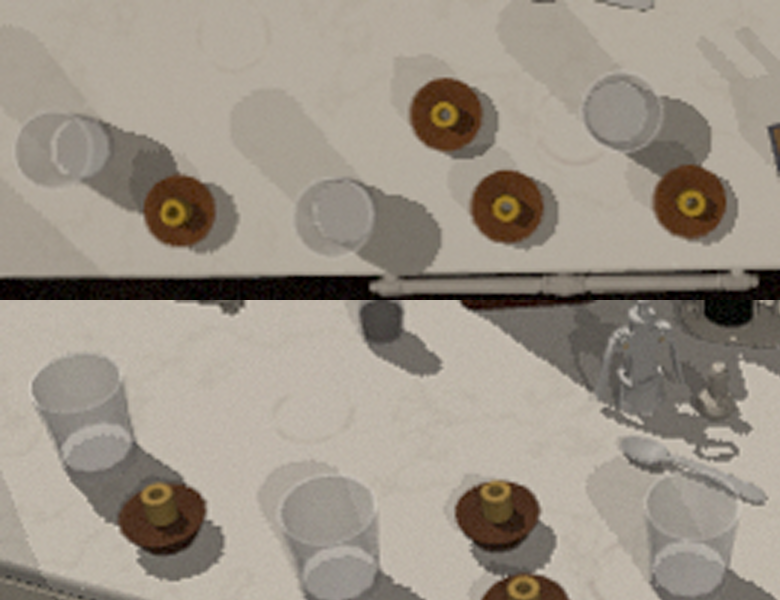

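```bash
python3 - <<'E'
from h import *
print(toplane("top",[(169,274.8),(261.7,297.2),(357.6,262.3)],.088))
print(toplane("side",[(136.2,218.6),(223.4,262.8),(348.6,261.7)],.088))
print(toplane("top",[c for c,s in stir("top",cv2.imread("pics/top0.png"),(405,250,480,290))],.107))
print(toplane("side",[(425.4,287),(445.1,289),(464.9,290),(486.6,291)],.107))
E
python3 -m jog '[{"claw":0.1,"offset":[0,0,0],"yaw":-6},{"claw":0.1,"offset":[0,0,0],"yaw":-6},{"claw":0.1,"offset":[0,0,0],"yaw":-6.16},{"claw":0.1,"offset":[-3.4,-1.8,0],"yaw":0},{"claw":0.1,"offset":[-3.4,-1.8,0],"yaw":0},{"claw":0.1,"offset":[-3.4,-1.8,0],"yaw":0},{"claw":0.1,"offset":[-3.4,-1.8,0],"yaw":0},{"claw":0.1,"offset":[-3.4,-1.8,0],"yaw":0},{"claw":0.1,"offset":[-3.4,-1.8,0],"yaw":0},{"claw":0.1,"offset":[-3.4,-1.8,0],"yaw":0},{"claw":0.1,"offset":[-3.4,-1.8,0],"yaw":0},{"claw":0.1,"offset":[0,0,0],"yaw":0},{"claw":0.1,"offset":[0,0,0],"yaw":0}]' 40
```

```text
[[ 0.487   0.4257  0.088 ]
 [ 0.4242  0.1756  0.088 ]
 [ 0.5125 -0.0802  0.088 ]]
[[ 0.485   0.4276  0.088 ]
 [ 0.4209  0.1752  0.088 ]
 [ 0.5085 -0.0806  0.088 ]]
[[ 0.5013 -0.366   0.107 ]
 [ 0.4924 -0.328   0.107 ]
 [ 0.4845 -0.2894  0.107 ]
 [ 0.4762 -0.2508  0.107 ]]
[[ 0.4731 -0.2518  0.107 ]
 [ 0.4803 -0.2906  0.107 ]
 [ 0.4903 -0.329   0.107 ]
 [ 0.5014 -0.3709  0.107 ]]
time_s: 1.18
position: [0.429, 0.3296, 0.2027]
tool_rot: [-0.001, 0.002, 1.0, -0.0]
wrist_force: [-1.3, -0.4, -0.7]
grip_width: 0.0471
grip_force: 0.0
```

```bash
python3 -m jog '[{"claw":0.1,"offset":[0,0,3.6],"yaw":0},{"claw":0.1,"offset":[0,0,3.6],"yaw":0},{"claw":0.1,"offset":[0,0,3.6],"yaw":0},{"claw":0.1,"offset":[0,0,3.6],"yaw":0},{"claw":0.1,"offset":[0,0,2],"yaw":0},{"claw":0.1,"offset":[0,0,1],"yaw":0},{"claw":0.1,"offset":[0,0,0],"yaw":0},{"claw":-1,"offset":[0,0,0],"yaw":0},{"claw":-1,"offset":[0,0,0],"yaw":0},{"claw":-1,"offset":[0,0,0],"yaw":0},{"claw":-1,"offset":[0,0,0],"yaw":0},{"claw":-1,"offset":[0,0,0],"yaw":0},{"claw":-1,"offset":[0,0,0],"yaw":0}]' 40
```

```text
time_s: 2.27
position: [0.4283, 0.3315, 0.0304]
tool_rot: [0.001, 0.0, 1.0, 0.0]
wrist_force: [0.9, 1.0, -0.2]
grip_width: 0.0003
grip_force: 0.0
```

```bash
python3 - <<'E'
from h import *
im=capture("side"); print(bot.state()["grip_width"])
for c,s in brass("side",im): print(c,s,toplane("side",[c],.04)[0])
cv2.imwrite("pics/s1.png",cv2.resize(im[180:330,80:360],None,fx=2.8,fy=2.8)[:,:,::-1])
E
```

```text
0.00028275442291451745
[151.19 100.5 ] [146, 93, 12, 15, 111] [1.0298 0.7227 0.04  ]
[ 96.57 124.71] [91, 120, 10, 8, 28] [0.8536 0.8027 0.04  ]
[292.05 158.52] [278, 155, 28, 9, 147] [0.8823 0.1887 0.04  ]
[280.98 259.18] [276, 253, 11, 14, 130] [0.5106 0.0794 0.04  ]
[164.96 261.24] [159, 254, 12, 14, 114] [0.4223 0.3276 0.04  ]
[290.33 292.46] [285, 285, 12, 16, 144] [0.425  0.0249 0.04  ]
[365.97 311.19] [361, 304, 11, 16, 155] [ 0.427  -0.1437  0.04  ]
```

View pics/s1.png

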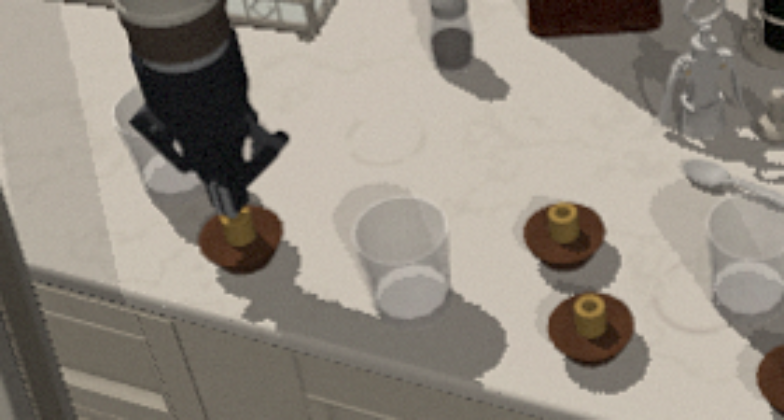

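```bash
python3 - <<'E'
from h import *
p=camera_params("side")
for X in [(.4283,.3315,.0304),(.4283,.3315,.05),(.4283,.3293,.05),(.4283,.3293,.026)]:
    print(cv2.projectPoints(np.array([X]),cv2.Rodrigues(p["R"])[0],p["t"],p["intrinsics"],p["dist"])[0].ravel())
im=capture("side"); im2=capture("top")
a=cv2.resize(im[230:280,140:190],None,fx=8,fy=8,interpolation=0);b=cv2.resize(im2[270:320,180:230],None,fx=8,fy=8,interpolation=0)
cv2.imwrite("pics/s2.png",np.hstack([a,b])[:,:,::-1])
E
```

```text
[165.6363 261.8495]
[163.9143 256.0049]
[164.7801 256.2252]
[166.8718 263.3632]
```

View pics/s2.png

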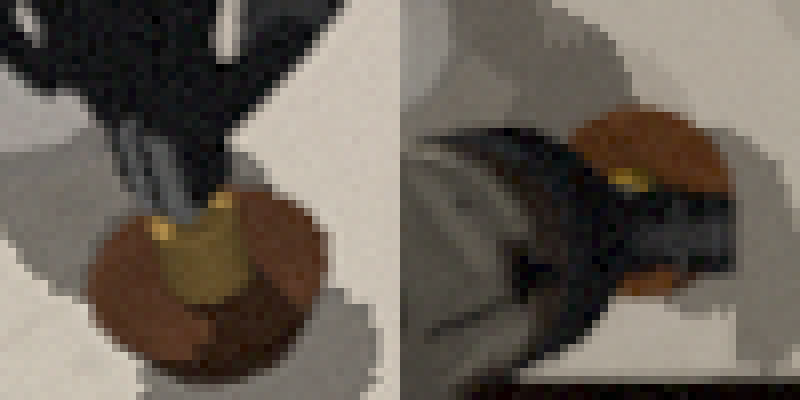

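```bash
python3 -m jog '[{"claw":-1,"offset":[0,0,-3.5],"yaw":0},{"claw":0.1,"offset":[0,0,0],"yaw":0},{"claw":0.1,"offset":[0,0,0],"yaw":0},{"claw":0.1,"offset":[0,0,0],"yaw":0},{"claw":0.1,"offset":[0,0,0],"yaw":0},{"claw":0.1,"offset":[0,0,0],"yaw":0},{"claw":0.1,"offset":[0,0,3.0],"yaw":0},{"claw":0.1,"offset":[0,0,0.5],"yaw":0},{"claw":0.1,"offset":[0,0,0.2],"yaw":0},{"claw":0.1,"offset":[0,0,0.2],"yaw":0},{"claw":0.1,"offset":[0,0,0],"yaw":0}]' 40
python3 - <<'E'
from h import *
im=capture("side"); im2=capture("top")
a=cv2.resize(im[220:280,130:190],None,fx=6.67,fy=6.67,interpolation=0);b=cv2.resize(im2[260:320,180:240],None,fx=6.67,fy=6.67,interpolation=0)
cv2.imwrite("pics/s3.png",np.hstack([a,b])[:,:,::-1]);print(bot.state())
E
```

```text
time_s: 3.33
position: [0.4278, 0.3312, 0.0256]
tool_rot: [-0.0, -0.0, 1.0, -0.0]
wrist_force: [1.1, 0.3, 0.6]
grip_width: 0.0473
grip_force: 0.0
{'time_s': 3.4333, 'joint_pos': array([ 0.6587,  0.4615, -0.1664,  0.9417, -0.    ,  0.6586]), 'qvel': array([-0.0008, -0.0074,  0.0013, -0.0013,  0.0016,  0.0007]), 'effort': array([ -0.0009, -43.1765,  20.9907,   0.0167,  -0.0002,   0.    ]), 'position': array([0.4283, 0.3315, 0.0264]), 'tool_rot': array([ 0.0005, -0.0001,  1.    ,  0.0004]), 'wrist_force': array([ 0.2763, -0.3197,  0.284 ]), 'moment': array([ 0.08  , -0.0272,  0.0097]), 'grip_force': 0.0, 'grip_width': 0.04708334086312396}
```

View pics/s3.png

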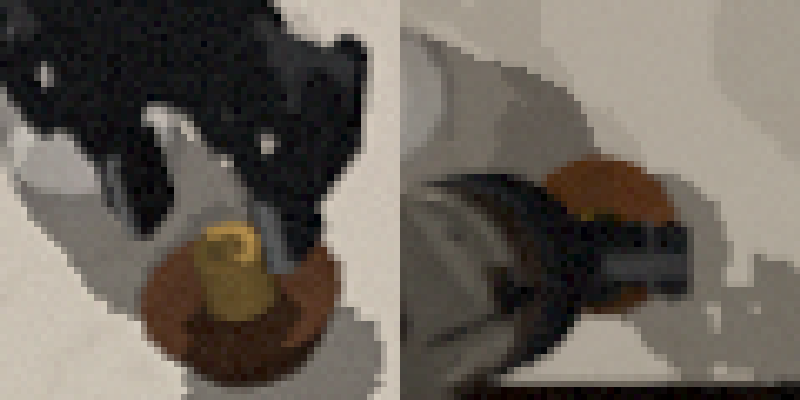

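```bash
python3 -m jog '[{"claw":0.1,"offset":[0,0,0.3],"yaw":0},{"claw":0.1,"offset":[0,0,0.3],"yaw":0},{"claw":0.1,"offset":[0,0,0],"yaw":0}]' 40; python3 -m jog '[{"claw":0.1,"offset":[0,0,0.3],"yaw":0},{"claw":0.1,"offset":[0,0,0],"yaw":0}]'; python3 -m jog '[{"claw":0.1,"offset":[0,0,0.3],"yaw":0},{"claw":0.1,"offset":[0,0,0],"yaw":0}]'
```

```text
time_s: 3.68
position: [0.4276, 0.331, 0.0193]
tool_rot: [-0.0, -0.0, 1.0, -0.0]
wrist_force: [0.1, 0.4, -0.5]
grip_width: 0.0465
grip_force: 0.0
time_s: 3.85
position: [0.4275, 0.3309, 0.0162]
tool_rot: [-0.0, -0.0, 1.0, -0.0]
wrist_force: [0.6, -0.6, 1.4]
grip_width: 0.0469
grip_force: 0.0
time_s: 4.02
position: [0.4275, 0.3309, 0.0131]
tool_rot: [-0.0, -0.0, 1.0, -0.0]
wrist_force: [0.2, -0.7, -0.3]
grip_width: 0.0467
grip_force: 0.0
```

```bash
python3 -m jog '[{"claw":-1,"offset":[0,0,0],"yaw":0},{"claw":-1,"offset":[0,0,0],"yaw":0},{"claw":-1,"offset":[0,0,0],"yaw":0},{"claw":-1,"offset":[0,0,0],"yaw":0},{"claw":-1,"offset":[0,0,0],"yaw":0}]' 40
python3 - <<'E'
from h import *
im=capture("side"); im2=capture("top")
a=cv2.resize(im[220:280,130:190],None,fx=6.67,fy=6.67,interpolation=0);b=cv2.resize(im2[260:320,180:240],None,fx=6.67,fy=6.67,interpolation=0)
cv2.imwrite("pics/s4.png",np.hstack([a,b])[:,:,::-1])
E
```

```text
time_s: 4.43
position: [0.4279, 0.3312, 0.0138]
tool_rot: [0.0, -0.0, 1.0, 0.0]
wrist_force: [-1.0, 1.3, 0.6]
grip_width: 0.0221
grip_force: 39.1
```

View pics/s4.png

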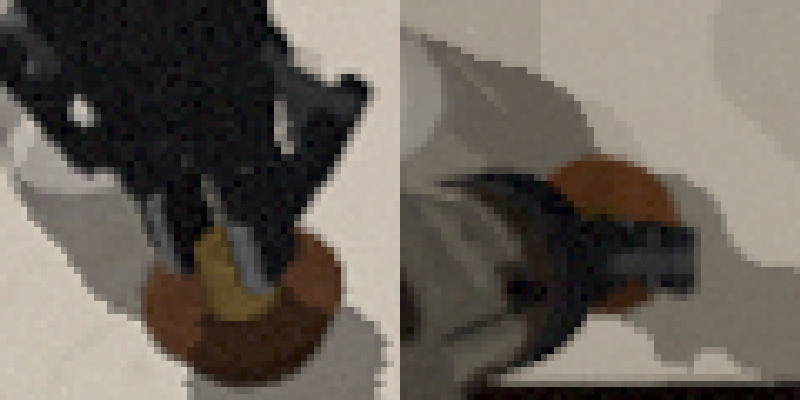

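```bash
python3 -m jog '[{"claw":-1,"offset":[0,0,-2],"yaw":0},{"claw":-1,"offset":[0,0,-4],"yaw":0},{"claw":-1,"offset":[0,0,-4],"yaw":0},{"claw":-1,"offset":[0,0,-2.5],"yaw":0},{"claw":-1,"offset":[-2,3.2,0],"yaw":0},{"claw":-1,"offset":[-2,3.2,0],"yaw":0},{"claw":-1,"offset":[-1.85,3.2,0],"yaw":0},{"claw":-1,"offset":[0,0,0],"yaw":0},{"claw":-1,"offset":[0,0,0],"yaw":0}]' 60
python3 - <<'E'
from h import *
im=capture("side"); im2=capture("top")
a=cv2.resize(im[170:270,90:190],None,fx=4,fy=4);b=cv2.resize(im2[230:330,130:230],None,fx=4,fy=4)
cv2.imwrite("pics/s5.png",np.hstack([a,b])[:,:,::-1])
E
```

```text
time_s: 5.28
position: [0.4861, 0.4281, 0.1359]
tool_rot: [-0.001, -0.001, 1.0, -0.001]
wrist_force: [-0.2, -1.1, -1.5]
grip_width: 0.0211
grip_force: 59.1
```

View pics/s5.png

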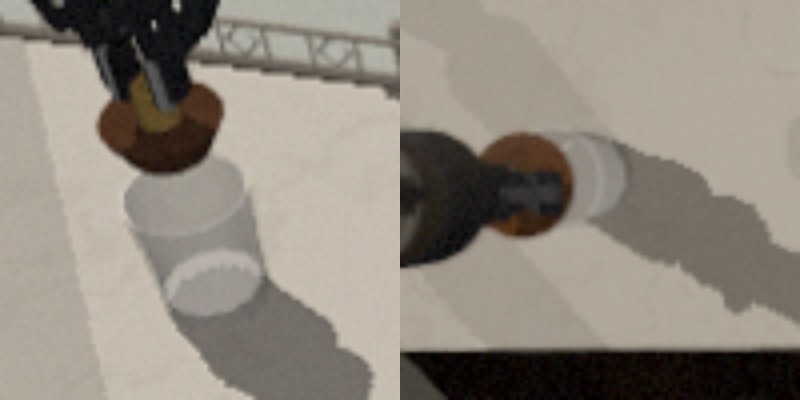

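```bash
python3 -m jog '[{"claw":-1,"offset":[0,0,2],"yaw":0},{"claw":-1,"offset":[0,0,1.5],"yaw":0},{"claw":-1,"offset":[0,0,1],"yaw":0},{"claw":-1,"offset":[0,0,0.5],"yaw":0},{"claw":-1,"offset":[0,0,0.3],"yaw":0},{"claw":-1,"offset":[0,0,0],"yaw":0}]'; python3 -m jog '[{"claw":-1,"offset":[0,0,0.2],"yaw":0},{"claw":-1,"offset":[0,0,0],"yaw":0}]'
```

```text
time_s: 5.88
position: [0.4862, 0.427, 0.086]
tool_rot: [0.0, 0.0, 1.0, 0.0]
wrist_force: [-0.3, 1.2, -1.9]
grip_width: 0.021
grip_force: 59.1
time_s: 6.05
position: [0.4867, 0.4276, 0.0845]
tool_rot: [0.001, -0.0, 1.0, 0.001]
wrist_force: [0.1, 0.7, 0.2]
grip_width: 0.0212
grip_force: 59.2
```

```bash
python3 -m jog '[{"claw":-1,"offset":[0,0,0.2],"yaw":0},{"claw":-1,"offset":[0,0,0],"yaw":0}]'; python3 -m jog '[{"claw":-1,"offset":[0,0,0.2],"yaw":0},{"claw":-1,"offset":[0,0,0],"yaw":0}]'
```

```text
time_s: 6.22
position: [0.4865, 0.4274, 0.082]
tool_rot: [0.0, -0.0, 1.0, 0.0]
wrist_force: [-0.3, 0.7, 0.2]
grip_width: 0.0211
grip_force: 59.2
time_s: 6.38
position: [0.4871, 0.428, 0.0806]
tool_rot: [0.001, -0.0, 1.0, 0.001]
wrist_force: [0.6, 0.7, 3.7]
grip_width: 0.0211
grip_force: 59.5
```

```bash
python3 -m jog '[{"claw":0.1,"offset":[0,0,0],"yaw":0},{"claw":0.1,"offset":[0,0,0],"yaw":0},{"claw":0.1,"offset":[0,0,0],"yaw":0},{"claw":0.1,"offset":[0,0,0],"yaw":7},{"claw":0.1,"offset":[0,0,0],"yaw":7},{"claw":0.1,"offset":[0,0,0],"yaw":7},{"claw":0.1,"offset":[0,0,0],"yaw":7},{"claw":0.1,"offset":[0,0,0],"yaw":7},{"claw":0.1,"offset":[0,0,0],"yaw":7},{"claw":0.1,"offset":[0,0,0],"yaw":7},{"claw":0.1,"offset":[0,0,0],"yaw":7},{"claw":0.1,"offset":[0,0,0],"yaw":7},{"claw":0.1,"offset":[0,0,0],"yaw":7},{"claw":0.1,"offset":[0,0,0],"yaw":7},{"claw":0.1,"offset":[0,0,0],"yaw":7},{"claw":0.1,"offset":[0,0,0],"yaw":6}]'
python3 -m jog '[{"claw":-1,"offset":[0,0,0],"yaw":0},{"claw":-1,"offset":[0,0,0],"yaw":0},{"claw":-1,"offset":[0,0,0],"yaw":0},{"claw":-1,"offset":[0,0,0],"yaw":0},{"claw":-1,"offset":[0,0,0],"yaw":0}]' 20
python3 -m jog '[{"claw":0.2,"offset":[0,0,0],"yaw":0},{"claw":0.2,"offset":[0,0,0],"yaw":0},{"claw":0.2,"offset":[0,0,0],"yaw":0},{"claw":0.2,"offset":[0,0,-4],"yaw":0},{"claw":0.2,"offset":[0,0,-4],"yaw":0},{"claw":0.2,"offset":[0,-4,-2],"yaw":0},{"claw":0.2,"offset":[3,-3,0],"yaw":0},{"claw":0.2,"offset":[3,-3,0],"yaw":0},{"claw":0.2,"offset":[4,0,0],"yaw":0},{"claw":0.2,"offset":[0,0,0],"yaw":0}]' 60
cat > look.py <<'E'
import sys
from h import *
tag=sys.argv[1]
T=capture("top");S=capture("side")
cv2.imwrite(f"pics/T{tag}.png",T[:,:,::-1]);cv2.imwrite(f"pics/S{tag}.png",S[:,:,::-1])
for n,im in(("top",T),("side",S)):
    for c,s in brass(n,im):
        if 225<c[1]<330 and 100<c[0]<405: print(n,c,s[2:],"z.05",toplane(n,[c],.05)[0][:2],"z.116",toplane(n,[c],.116)[0][:2])
print(bot.state()["position"],bot.state()["time_s"])
E
python3 look.py 1
```

```text
time_s: 7.72
position: [0.4859, 0.4267, 0.079]
tool_rot: [0.0, 0.709, 0.705, -0.001]
wrist_force: [0.1, -0.1, 0.5]
grip_width: 0.0469
grip_force: 0.0
time_s: 8.13
position: [0.4863, 0.427, 0.0795]
tool_rot: [0.0, 0.707, 0.707, -0.0]
wrist_force: [0.9, -0.9, 0.3]
grip_width: 0.0227
grip_force: 19.6
time_s: 8.97
position: [0.3866, 0.5314, 0.1752]
tool_rot: [-0.001, 0.705, 0.71, -0.001]
wrist_force: [0.6, -0.2, -1.0]
grip_width: 0.0512
grip_force: 0.0
top [297.86 262.78] [9, 9, 58] z.05 [0.5138 0.0805] z.116 [0.5139 0.0762]
top [165.1  274.89] [12, 9, 93] z.05 [0.4859 0.4504] z.116 [0.4876 0.4262]
top [318.45 293.81] [10, 10, 64] z.05 [0.4283 0.0256] z.116 [0.433  0.0243]
top [380.13 292.11] [11, 9, 71] z.05 [ 0.4301 -0.1425] z.116 [ 0.4347 -0.1349]
side [280.97 259.28] [11, 14, 128] z.05 [0.5018 0.0755] z.116 [0.4454 0.0506]
side [290.37 292.51] [12, 16, 142] z.05 [0.4173 0.0216] z.116 [0.3672 0.0007]
side [365.97 311.23] [12, 16, 154] z.05 [ 0.4193 -0.145 ] z.116 [ 0.3691 -0.1535]
[0.3889 0.5272 0.1767] 9.0667
```

```bash
python3 -m jog '[{"claw":0.1,"offset":[-3.72,1.03,0],"yaw":0},{"claw":0.1,"offset":[-3.72,1.03,0],"yaw":0},{"claw":0.1,"offset":[-3.72,1.03,0],"yaw":0},{"claw":0.1,"offset":[-3.72,1.03,0],"yaw":0},{"claw":0.1,"offset":[-3.72,1.03,0],"yaw":0},{"claw":0.1,"offset":[-3.72,1.03,0],"yaw":0},{"claw":0.1,"offset":[-3.72,1.03,0],"yaw":0},{"claw":0.1,"offset":[-3.72,1.03,0],"yaw":0},{"claw":0.1,"offset":[-3.72,1.03,0],"yaw":0},{"claw":0.1,"offset":[-3.72,1.03,0],"yaw":0},{"claw":0.1,"offset":[-3.72,1.03,0],"yaw":0},{"claw":0.1,"offset":[-3.72,1.03,0],"yaw":0},{"claw":0.1,"offset":[0,0,0],"yaw":0},{"claw":0.1,"offset":[0,0,0],"yaw":0}]' 60
```

```text
time_s: 10.23
position: [0.514, 0.0765, 0.179]
tool_rot: [0.0, 0.709, 0.705, 0.0]
wrist_force: [-0.6, 0.1, -0.0]
grip_width: 0.0473
grip_force: 0.0
```

```bash
python3 -m jog '[{"claw":0.1,"offset":[0.45,-0.15,3.6],"yaw":0},{"claw":0.1,"offset":[0,0,3.6],"yaw":0},{"claw":0.1,"offset":[0,0,3.6],"yaw":0},{"claw":0.1,"offset":[0,0,3.0],"yaw":0},{"claw":0.1,"offset":[0,0,2],"yaw":0},{"claw":0.1,"offset":[0,0,0.9],"yaw":0},{"claw":0.1,"offset":[0,0,0],"yaw":0},{"claw":-1,"offset":[0,0,0],"yaw":0},{"claw":-1,"offset":[0,0,0],"yaw":0},{"claw":-1,"offset":[0,0,0],"yaw":0},{"claw":-1,"offset":[0,0,0],"yaw":0},{"claw":-1,"offset":[0,0,0],"yaw":0}]' 60
```

```text
time_s: 11.23
position: [0.5141, 0.0846, 0.0131]
tool_rot: [0.001, 0.707, 0.707, 0.002]
wrist_force: [0.2, -0.0, 6.3]
grip_width: 0.0207
grip_force: 59.1
```

```bash
python3 -m jog '[{"claw":-1,"offset":[0,0,-2],"yaw":0},{"claw":-1,"offset":[0,0,-4],"yaw":0},{"claw":-1,"offset":[0,0,-4],"yaw":0},{"claw":-1,"offset":[0,0,-2.5],"yaw":0},{"claw":-1,"offset":[2.7,-2.7,0],"yaw":0},{"claw":-1,"offset":[2.7,-2.7,0],"yaw":0},{"claw":-1,"offset":[2.7,-2.7,0],"yaw":0},{"claw":-1,"offset":[1.35,-1.1,0],"yaw":0},{"claw":-1,"offset":[0,0,0],"yaw":0},{"claw":-1,"offset":[0,0,0],"yaw":0},{"claw":-1,"offset":[0,0,0],"yaw":0}]' 60
python3 look.py 2
python3 - <<'E'
import cv2,numpy as np
S=cv2.imread("pics/S2.png");T=cv2.imread("pics/T2.png")
cv2.imwrite("pics/c2.png",np.hstack([cv2.resize(S[200:320,180:300],None,fx=3.3,fy=3.3),cv2.resize(T[230:330,220:320],None,fx=3.96,fy=3.96)]))
E
```

```text
time_s: 12.15
position: [0.4207, 0.1784, 0.1364]
tool_rot: [0.0, 0.707, 0.707, 0.0]
wrist_force: [-0.1, -0.6, -1.2]
grip_width: 0.0207
grip_force: 59.2
top [164.97 274.91] [12, 9, 89] z.05 [0.4859 0.4508] z.116 [0.4875 0.4266]
top [379.99 292.04] [11, 9, 72] z.05 [ 0.4303 -0.1422] z.116 [ 0.4349 -0.1345]
top [318.31 293.95] [10, 9, 65] z.05 [0.4279 0.026 ] z.116 [0.4326 0.0246]
side [221.15 241.06] [11, 17, 100] z.05 [0.5125 0.2295] z.116 [0.4553 0.1931]
side [290.33 292.46] [12, 16, 142] z.05 [0.4174 0.0217] z.116 [0.3673 0.0008]
side [366.05 311.27] [12, 16, 154] z.05 [ 0.4193 -0.1452] z.116 [ 0.3691 -0.1536]
[0.421  0.178  0.1362] 12.25
```

View pics/c2.png

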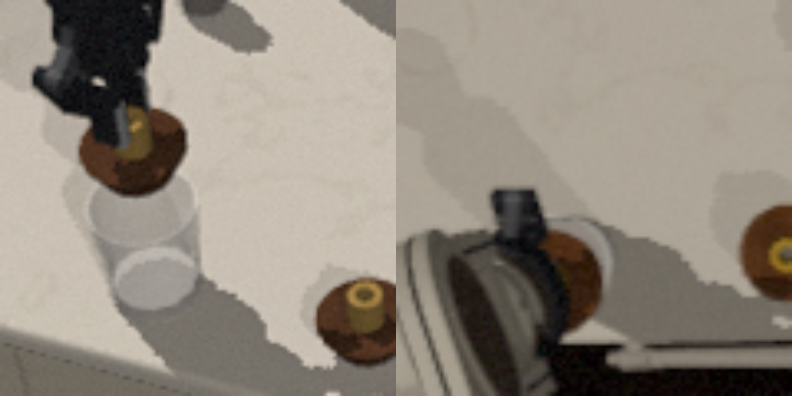

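```bash
python3 -m jog '[{"claw":-1,"offset":[-0.1,0.15,2],"yaw":0},{"claw":-1,"offset":[0,0,1.5],"yaw":0},{"claw":-1,"offset":[0,0,1],"yaw":0},{"claw":-1,"offset":[0,0,0.5],"yaw":0},{"claw":-1,"offset":[0,0,0.3],"yaw":0},{"claw":-1,"offset":[0,0,0],"yaw":0}]'; python3 -m jog '[{"claw":-1,"offset":[0,0,0.2],"yaw":0},{"claw":-1,"offset":[0,0,0],"yaw":0}]';python3 -m jog '[{"claw":-1,"offset":[0,0,0.2],"yaw":0},{"claw":-1,"offset":[0,0,0],"yaw":0}]'
```

```text
time_s: 12.75
position: [0.4221, 0.1773, 0.0829]
tool_rot: [-0.0, 0.707, 0.707, -0.0]
wrist_force: [0.3, 0.2, -1.3]
grip_width: 0.021
grip_force: 59.1
time_s: 12.92
position: [0.4224, 0.1778, 0.0817]
tool_rot: [0.0, 0.707, 0.707, 0.001]
wrist_force: [0.3, 0.6, -1.4]
grip_width: 0.021
grip_force: 59.2
time_s: 13.08
position: [0.4228, 0.1782, 0.0801]
tool_rot: [0.0, 0.707, 0.707, 0.001]
wrist_force: [0.8, -0.2, 3.4]
grip_width: 0.0213
grip_force: 59.5
```

```bash
python3 -m jog '[{"claw":0.1,"offset":[0,0,0],"yaw":0},{"claw":0.1,"offset":[0,0,0],"yaw":0},{"claw":0.1,"offset":[0,0,0],"yaw":0},{"claw":0.1,"offset":[0,0,0],"yaw":-7},{"claw":0.1,"offset":[0,0,0],"yaw":-7},{"claw":0.1,"offset":[0,0,0],"yaw":-7},{"claw":0.1,"offset":[0,0,0],"yaw":-7},{"claw":0.1,"offset":[0,0,0],"yaw":-7},{"claw":0.1,"offset":[0,0,0],"yaw":-7},{"claw":0.1,"offset":[0,0,0],"yaw":-7},{"claw":0.1,"offset":[0,0,0],"yaw":-7},{"claw":0.1,"offset":[0,0,0],"yaw":-7},{"claw":0.1,"offset":[0,0,0],"yaw":-7},{"claw":0.1,"offset":[0,0,0],"yaw":-7},{"claw":0.1,"offset":[0,0,0],"yaw":-7},{"claw":0.1,"offset":[0,0,0],"yaw":-6}]'
python3 -m jog '[{"claw":-1,"offset":[0,0,0],"yaw":0},{"claw":-1,"offset":[0,0,0],"yaw":0},{"claw":-1,"offset":[0,0,0],"yaw":0},{"claw":-1,"offset":[0,0,0],"yaw":0},{"claw":-1,"offset":[0,0,0],"yaw":0}]' 20
python3 -m jog '[{"claw":0.2,"offset":[0,0,0],"yaw":0},{"claw":0.2,"offset":[0,0,0],"yaw":0},{"claw":0.2,"offset":[0,0,0],"yaw":0},{"claw":0.2,"offset":[0,0,-4],"yaw":0},{"claw":0.2,"offset":[0,0,-4],"yaw":0},{"claw":0.2,"offset":[0,-4,-1],"yaw":0},{"claw":0.2,"offset":[0,-4,0],"yaw":0},{"claw":0.2,"offset":[0,-4,0],"yaw":0},{"claw":0.2,"offset":[0,-4,0],"yaw":0},{"claw":0.2,"offset":[0,-4,0],"yaw":0},{"claw":0.1,"offset":[0,-4,0],"yaw":0},{"claw":0.1,"offset":[0,-4,0],"yaw":0},{"claw":0.1,"offset":[0,-4,0],"yaw":0},{"claw":0.1,"offset":[0,0,0],"yaw":0}]' 60
python3 look.py 3
```

```text
time_s: 14.42
position: [0.4212, 0.1774, 0.0789]
tool_rot: [-0.0, -0.003, 1.0, -0.0]
wrist_force: [-0.0, -0.7, 0.0]
grip_width: 0.0468
grip_force: 0.0
time_s: 14.83
position: [0.4216, 0.1777, 0.0792]
tool_rot: [-0.0, 0.0, 1.0, 0.0]
wrist_force: [-1.2, 1.1, 0.4]
grip_width: 0.0228
grip_force: 21.6
time_s: 16.0
position: [0.4217, -0.1488, 0.1694]
tool_rot: [0.001, 0.005, 1.0, -0.002]
wrist_force: [1.2, 0.3, -0.1]
grip_width: 0.047
grip_force: 0.0
top [164.85 274.79] [12, 10, 84] z.05 [0.4862 0.4511] z.116 [0.4878 0.4269]
top [318.49 293.82] [10, 10, 65] z.05 [0.4283 0.0255] z.116 [0.433  0.0242]
top [380.   292.03] [11, 9, 72] z.05 [ 0.4304 -0.1422] z.116 [ 0.435  -0.1345]
top [259.2  297.67] [11, 10, 83] z.05 [0.42   0.1881] z.116 [0.4252 0.178 ]
side [221.62 256.64] [13, 16, 151] z.05 [0.4673 0.2067] z.116 [0.4135 0.172 ]
side [290.44 292.41] [12, 16, 145] z.05 [0.4176 0.0215] z.116 [0.3675 0.0007]
side [366.06 311.3 ] [13, 16, 157] z.05 [ 0.4192 -0.1453] z.116 [ 0.369  -0.1537]
[ 0.4213 -0.1438  0.1691] 16.1
```

```bash
python3 -m jog '[{"claw":0.1,"offset":[-0.65,0.05,3.2],"yaw":0},{"claw":0.1,"offset":[0,0,3.2],"yaw":0},{"claw":0.1,"offset":[0,0,3.2],"yaw":0},{"claw":0.1,"offset":[0,0,3.0],"yaw":0},{"claw":0.1,"offset":[0,0,2],"yaw":0},{"claw":0.1,"offset":[0,0,0.9],"yaw":0},{"claw":0.1,"offset":[0,0,0],"yaw":0},{"claw":-1,"offset":[0,0,0],"yaw":0},{"claw":-1,"offset":[0,0,0],"yaw":0},{"claw":-1,"offset":[0,0,0],"yaw":0},{"claw":-1,"offset":[0,0,0],"yaw":0},{"claw":-1,"offset":[0,0,0],"yaw":0}]' 60
```

```text
time_s: 17.1
position: [0.4298, -0.1421, 0.0157]
tool_rot: [0.002, -0.0, 1.0, -0.0]
wrist_force: [-0.3, -0.7, 6.5]
grip_width: 0.0203
grip_force: 59.1
```

```bash
python3 -m jog '[{"claw":-1,"offset":[0,0,-2],"yaw":0},{"claw":-1,"offset":[0,0,-4],"yaw":0},{"claw":-1,"offset":[0,0,-4],"yaw":0},{"claw":-1,"offset":[0,0,-2.5],"yaw":0},{"claw":-1,"offset":[-2.7,2.1,0],"yaw":0},{"claw":-1,"offset":[-2.7,2.1,0],"yaw":0},{"claw":-1,"offset":[-2.7,2.0,0],"yaw":0},{"claw":-1,"offset":[0,0,0],"yaw":0},{"claw":-1,"offset":[0,0,0],"yaw":0},{"claw":-1,"offset":[0,0,0],"yaw":0}]' 60
python3 look.py 4
python3 - <<'E'
import cv2,numpy as np
S=cv2.imread("pics/S4.png");T=cv2.imread("pics/T4.png")
cv2.imwrite("pics/c4.png",np.hstack([cv2.resize(S[200:320,110:390],None,fx=2,fy=2),cv2.resize(T[230:330,320:420],None,fx=2.4,fy=2.4)]))
E
```

```text
time_s: 17.93
position: [0.5083, -0.0799, 0.1388]
tool_rot: [-0.001, -0.0, 1.0, -0.0]
wrist_force: [-0.6, -0.6, 0.4]
grip_width: 0.0206
grip_force: 59.2
top [164.8  274.89] [12, 9, 82] z.05 [0.486  0.4512] z.116 [0.4876 0.4271]
top [318.34 293.85] [10, 10, 67] z.05 [0.4282 0.0259] z.116 [0.4329 0.0246]
top [259.29 297.65] [11, 10, 85] z.05 [0.4201 0.1878] z.116 [0.4252 0.1778]
side [349.42 238.85] [11, 16, 139] z.05 [ 0.614  -0.0545] z.116 [ 0.5493 -0.0697]
side [221.73 256.73] [14, 16, 149] z.05 [0.4671 0.2063] z.116 [0.4133 0.1716]
side [290.34 292.52] [12, 16, 146] z.05 [0.4172 0.0216] z.116 [0.3672 0.0007]
[ 0.508  -0.0804  0.139 ] 18.0333
```

View pics/c4.png

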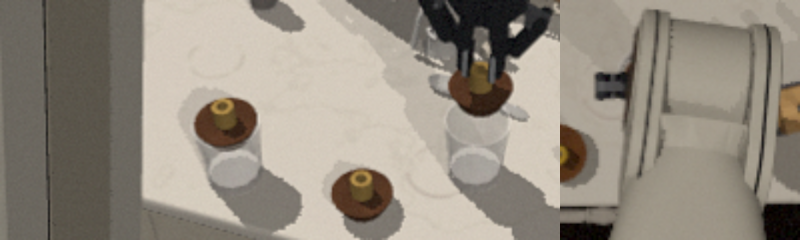

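```bash
python3 -m jog '[{"claw":-1,"offset":[-0.15,0,2],"yaw":0},{"claw":-1,"offset":[0,0,1.5],"yaw":0},{"claw":-1,"offset":[0,0,1],"yaw":0},{"claw":-1,"offset":[0,0,0.5],"yaw":0},{"claw":-1,"offset":[0,0,0.3],"yaw":0},{"claw":-1,"offset":[0,0,0.2],"yaw":0},{"claw":-1,"offset":[0,0,0],"yaw":0}]'; python3 -m jog '[{"claw":-1,"offset":[0,0,0.2],"yaw":0},{"claw":-1,"offset":[0,0,0],"yaw":0}]';python3 -m jog '[{"claw":-1,"offset":[0,0,0.15],"yaw":0},{"claw":-1,"offset":[0,0,0],"yaw":0}]'
```

```text
time_s: 18.62
position: [0.5111, -0.0799, 0.0846]
tool_rot: [0.0, 0.0, 1.0, 0.0]
wrist_force: [0.6, 0.9, -0.9]
grip_width: 0.0205
grip_force: 59.2
time_s: 18.78
position: [0.5114, -0.0798, 0.0828]
tool_rot: [0.001, -0.0, 1.0, -0.0]
wrist_force: [0.0, 0.6, 1.2]
grip_width: 0.0204
grip_force: 59.4
time_s: 18.95
position: [0.5125, -0.0797, 0.0822]
tool_rot: [0.002, -0.0, 1.0, 0.0]
wrist_force: [0.9, 1.6, 4.3]
grip_width: 0.0207
grip_force: 59.8
```

```bash
python3 -m jog '[{"claw":0.1,"offset":[0,0,0],"yaw":0},{"claw":0.1,"offset":[0,0,0],"yaw":0},{"claw":0.1,"offset":[0,0,0],"yaw":0},{"claw":0.1,"offset":[0,0,0],"yaw":7},{"claw":0.1,"offset":[0,0,0],"yaw":7},{"claw":0.1,"offset":[0,0,0],"yaw":7},{"claw":0.1,"offset":[0,0,0],"yaw":7},{"claw":0.1,"offset":[0,0,0],"yaw":7},{"claw":0.1,"offset":[0,0,0],"yaw":7},{"claw":0.1,"offset":[0,0,0],"yaw":7},{"claw":0.1,"offset":[0,0,0],"yaw":7},{"claw":0.1,"offset":[0,0,0],"yaw":7},{"claw":0.1,"offset":[0,0,0],"yaw":7},{"claw":0.1,"offset":[0,0,0],"yaw":7},{"claw":0.1,"offset":[0,0,0],"yaw":7},{"claw":0.1,"offset":[0,0,0],"yaw":6}]'
python3 -m jog '[{"claw":-1,"offset":[0,0,0],"yaw":0},{"claw":-1,"offset":[0,0,0],"yaw":0},{"claw":-1,"offset":[0,0,0],"yaw":0},{"claw":-1,"offset":[0,0,0],"yaw":0},{"claw":-1,"offset":[0,0,0],"yaw":0}]' 20
python3 -m jog '[{"claw":0.2,"offset":[0,0,0],"yaw":0},{"claw":0.2,"offset":[0,0,0],"yaw":0},{"claw":0.2,"offset":[0,0,0],"yaw":0},{"claw":0.2,"offset":[0,0,-4],"yaw":0},{"claw":0.2,"offset":[0,0,-4],"yaw":0},{"claw":0.2,"offset":[0,-3,-2],"yaw":0},{"claw":0.2,"offset":[0,-3,0],"yaw":0},{"claw":0.2,"offset":[0,-4,0],"yaw":0},{"claw":0.2,"offset":[4,-2,0],"yaw":-6},{"claw":0.2,"offset":[4,0,0],"yaw":-6},{"claw":0.1,"offset":[0,0,0],"yaw":0},{"claw":0.1,"offset":[0,0,0],"yaw":0}]' 60
python3 look.py 5; python3 - <<'E'
from h import *
T=cv2.imread("pics/T5.png");S=cv2.imread("pics/S5.png")
t=stir("top",T,(405,250,480,290)); s=stir("side",S,(405,280,500,312))
print(t);print(s);print(toplane("top",[c for c,_ in t],.107)[:,:2])
print(bot.state())
E
```

```text
time_s: 20.28
position: [0.5102, -0.0799, 0.0803]
tool_rot: [-0.0, 0.709, 0.705, -0.0]
wrist_force: [1.1, -0.2, 0.2]
grip_width: 0.0469
grip_force: 0.0
time_s: 20.7
position: [0.5109, -0.0798, 0.0808]
tool_rot: [0.0, 0.707, 0.708, 0.0]
wrist_force: [0.6, 0.0, 1.2]
grip_width: 0.0224
grip_force: 20.9
time_s: 21.7
position: [0.3875, -0.0013, 0.1811]
tool_rot: [0.0, 0.628, 0.778, 0.0]
wrist_force: [-0.0, -0.7, 0.4]
grip_width: 0.047
grip_force: 0.0
top [357.52 262.1 ] [10, 10, 62] z.05 [ 0.5129 -0.0825] z.116 [ 0.5131 -0.0781]
top [165.11 274.85] [12, 9, 91] z.05 [0.4861 0.4504] z.116 [0.4877 0.4262]
top [317.06 292.55] [9, 8, 33] z.05 [0.4318 0.0294] z.116 [0.4363 0.0278]
top [259.26 297.59] [11, 10, 86] z.05 [0.4203 0.1879] z.116 [0.4254 0.1778]
side [221.64 256.61] [14, 16, 153] z.05 [0.4674 0.2067] z.116 [0.4136 0.172 ]
side [348.59 255.22] [12, 16, 155] z.05 [ 0.5621 -0.0671] z.116 [ 0.5013 -0.0814]
side [290.39 292.46] [12, 16, 146] z.05 [0.4174 0.0216] z.116 [0.3674 0.0007]
[ 0.3882 -0.0029  0.1809] 21.8
[(array([467.55, 264.61]), [464, 263, 8, 5, 31]), (array([453.17, 268.37]), 
[... 249 characters left out ...]
461, 287, 9, 17, 95]), (array([484.81, 296.91]), [480, 289, 10, 16, 91]), (array([424.92, 294.61]), [422, 290, 8, 11, 62])]
[[ 0.5013 -0.3662]
 [ 0.4922 -0.328 ]
 [ 0.4849 -0.2884]
 [ 0.4762 -0.2508]]
{'time_s': 21.8, 'joint_pos': array([-0.0071,  0.0314, -0.3014,  1.2376, -0.0005,  1.354 ]), 'qvel': array([-0.0261,  0.0133,  0.006 ,  0.0015,  0.0012, -0.0001]), 'effort': array([  0.5916, -26.5528,  24.449 ,   0.0443,   0.0309,  -0.0009]), 'position': array([ 0.3882, -0.0029,  0.1809]), 'tool_rot': array([ 0.0003,  0.6292,  0.7772, -0.0001]), 'wrist_force': array([-0.0196,  0.1159,  0.6871]), 'moment': array([ 0.0282, -0.0351,  0.0052]), 'grip_force': 0.0, 'grip_width': 0.047254332750726304}
```

```bash
python3 -m jog '[{"claw":0.1,"offset":[-3.77,0.47,0],"yaw":0},{"claw":0.1,"offset":[-3.77,0.47,0],"yaw":0},{"claw":0.1,"offset":[-3.77,0.47,0],"yaw":0},{"claw":0.1,"offset":[-3.77,0.47,0],"yaw":0},{"claw":0.1,"offset":[-3.77,0.47,0],"yaw":0},{"claw":0.1,"offset":[-3.77,0.47,0],"yaw":0},{"claw":0.1,"offset":[-3.77,0.47,0],"yaw":0},{"claw":0.1,"offset":[0,0,0],"yaw":0},{"claw":0.1,"offset":[0,0,0],"yaw":0},{"claw":0.1,"offset":[0,0,0],"yaw":0}]' 60
cat > go.py <<'E'
import sys
from h import *
from scipy.spatial.transform import Rotation as Ro
s=bot.state();q=s["tool_rot"];R=Ro.from_quat([q[1],q[2],q[3],q[0]]).as_matrix()
d=np.array([float(v) for v in sys.argv[1:4]])-s["position"]
print("pos",s["position"],"offset cm",(R.T@d*100).round(2))
E
python3 go.py .475 -.254 .050
```

```text
time_s: 22.63
position: [0.474, -0.255, 0.1798]
tool_rot: [-0.001, 0.63, 0.776, -0.0]
wrist_force: [-1.1, -0.3, -0.4]
grip_width: 0.0471
grip_force: 0.0
pos [ 0.474  -0.255   0.1798] offset cm [ 0.05  0.14 12.98]
```

```bash
python3 -m jog '[{"claw":0.1,"offset":[0.05,0.1,3],"yaw":0},{"claw":0.1,"offset":[0,0,3],"yaw":0},{"claw":0.1,"offset":[0,0,3],"yaw":0},{"claw":0.1,"offset":[0,0,2.5],"yaw":0},{"claw":0.1,"offset":[0,0,1.3],"yaw":0},{"claw":0.1,"offset":[0,0,0],"yaw":0},{"claw":-1,"offset":[0,0,0],"yaw":0},{"claw":-1,"offset":[0,0,0],"yaw":0},{"claw":-1,"offset":[0,0,0],"yaw":0},{"claw":-1,"offset":[0,0,0],"yaw":0},{"claw":-1,"offset":[0,0,0],"yaw":0},{"claw":-1,"offset":[0,0,0],"yaw":0}]' 40
python3 - <<'E'
from h import *
im=capture("side"); cv2.imwrite("pics/s6.png",cv2.resize(im[230:340,380:520],None,fx=5,fy=5)[:,:,::-1])
E
```

```text
time_s: 23.63
position: [0.4772, -0.2539, 0.0543]
tool_rot: [0.002, 0.629, 0.777, 0.0]
wrist_force: [0.3, 0.4, 5.0]
grip_width: 0.0136
grip_force: 39.4
```

View pics/s6.png

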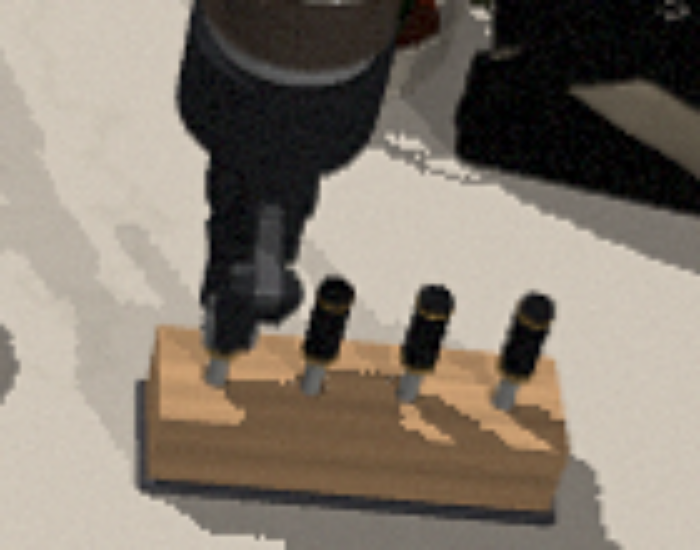

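```bash
python3 -m jog '[{"claw":-1,"offset":[0,0,-1],"yaw":0},{"claw":-1,"offset":[0,0,-2.5],"yaw":0},{"claw":-1,"offset":[0,0,-3],"yaw":0},{"claw":-1,"offset":[0,0,-3.6],"yaw":0},{"claw":-1,"offset":[0,0,-3.2],"yaw":0},{"claw":-1,"offset":[3.27,1.38,0],"yaw":0},{"claw":-1,"offset":[3.27,1.38,0],"yaw":0},{"claw":-1,"offset":[3.27,1.38,0],"yaw":0},{"claw":-1,"offset":[3.27,1.38,0],"yaw":0},{"claw":-1,"offset":[3.27,1.38,0],"yaw":0},{"claw":-1,"offset":[0,0,0],"yaw":0},{"claw":-1,"offset":[0,0,0],"yaw":0},{"claw":-1,"offset":[0,0,0],"yaw":0}]' 50
python3 look.py 7; python3 go.py .5109 -.0798 .18
python3 -c "
import cv2
S=cv2.imread('pics/S7.png');cv2.imwrite('pics/c7.png',cv2.resize(S[190:300,300:400],None,fx=5.4,fy=5.4))"
```

```text
time_s: 24.77
position: [0.509, -0.0792, 0.1858]
tool_rot: [-0.0, 0.629, 0.777, -0.0]
wrist_force: [-0.5, -0.7, -0.3]
grip_width: 0.0135
grip_force: 49.2
top [164.82 274.8 ] [12, 10, 84] z.05 [0.4862 0.4512] z.116 [0.4878 0.427 ]
top [318.43 293.86] [10, 9, 65] z.05 [0.4281 0.0257] z.116 [0.4329 0.0243]
top [259.13 297.49] [11, 10, 84] z.05 [0.4205 0.1883] z.116 [0.4257 0.1782]
side [221.54 256.66] [14, 16, 155] z.05 [0.4671 0.2068] z.116 [0.4134 0.1721]
side [348.62 255.25] [12, 16, 153] z.05 [ 0.5621 -0.0672] z.116 [ 0.5012 -0.0815]
side [290.53 292.5 ] [12, 16, 147] z.05 [0.4174 0.0213] z.116 [0.3674 0.0004]
[ 0.509  -0.0801  0.1858] 24.8667
pos [ 0.509  -0.0801  0.1858] offset cm [-0.    0.19  0.58]
```

View pics/c7.png

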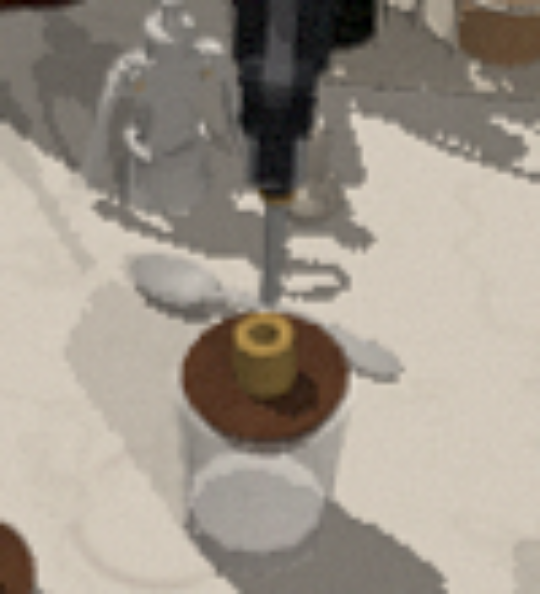

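```bash
cat >> h.py <<'E'
def proj(n,X):
    p=camera_params(n);return cv2.projectPoints(np.array(X,float).reshape(-1,1,3),cv2.Rodrigues(p["R"])[0],p["t"],p["intrinsics"],p["dist"])[0][:,0]
E
python3 - <<'E'
from h import *
S=cv2.imread("pics/S7.png").astype(int)
for r in range(226,250): print(r,S[r,342:358].sum(1)//3)
print(toplane("side",[(349.6,245.6)],.1395),toplane("side",[(348.9,251.3)],.116))
x,y=.509,-.0801
print(proj("side",[(x,y,.1395),(x,y,.1995),(.5109,-.0798,.116)]))
E
```

```text
226 [133 183 155 209 205 197  95  41  40  44  43  59 107 162 161 117]
227 [115 140 210 205 204 202 162  75  75  84  85  93 119 139 140 140]
228 [115 134 192 188 185 193 197  94  85  85  96 103 130 136 132 133]
229 [117 116 110 111 108 134 177  91  97 100  96  79 105 119 123 125]
230 [115 119 115 118 117 115 111  93  97 105  99  94  89  88  97  92]
231 [121 117 117 118 116 118 114  89  97 102 105 121 102  94  94  98]
232 [120 117 116 115 119 116 113  85  96  99 105 116 115 117 114 116]
233 [115 121 116 116 115 120 112  85 101 102 105 117 145 146 142 141]
234 [119 118 117 112 117 118 115  85  98 103 109 160 206 206 204 203]
235 [118 119 117 117 115 120 112  85  99 100 127 196 205 199 201 196]
236 [112 113 116 118 115 118 115  86  99 100  97 135 203 203 200 203]
237 [139 141 142 138 113 115 113  88 103 102 103 138 192 185 186 198]
238 [203 209 205 197 134 114 109  92 100  97 100 118 110 111 134 177]
239 [197 197 201 204 193 138 117  87  99  99 103 113 117 114 114 110]
240 [196 197 201 203 202 195 146  87  99 106 125 122 146 144 142 139]
241 [201 197 199 196 202 193 138  89 100 121 172 157 207 205 206 206]
242 [197 195 203 200 203 195 128  91  98 112 171 210 202 205 204 200]
243 [188 183 195 192 196 190 114  94  99  98 124 188 188 184 185 175]
244 [175 184 175 169 185 184 111  95 100 102 142 131 111 133 109 108]
245 [158 180 169 171 175 165 114  90 104 133 208 197 153 197 139 143]
246 [147 146 147 159 165 165 145 119 123 162 188 196 202 204 203 205]
247 [115 123 169 142 112 140 178 162 142 162 159 163 180 190 196 203]
248 [106  87  72  72  94 104 125 117 111 109  90  82 111 131 161 182]
249 [ 47  54  77 106 122 119 115 118 120 131 122  80  50  60  89 135]
[[ 0.507  -0.0809  0.1395]] [[ 0.5126 -0.0789  0.116 ]]
[[349.4862 244.8615]
 [350.8004 224.0898]
 [349.105  251.9314]]
```

```bash
python3 -m jog '[{"claw":-1,"offset":[0.15,0.19,0],"yaw":0},{"claw":-1,"offset":[0,0,1],"yaw":0},{"claw":-1,"offset":[0,0,0.7],"yaw":0},{"claw":-1,"offset":[0,0,0.4],"yaw":0},{"claw":-1,"offset":[0,0,0.3],"yaw":0},{"claw":-1,"offset":[0,0,0.2],"yaw":0},{"claw":-1,"offset":[0,0,0],"yaw":0}]' 50;  python3 -m jog '[{"claw":-1,"offset":[0,0,0.2],"yaw":0},{"claw":-1,"offset":[0,0,0.2],"yaw":0},{"claw":-1,"offset":[0,0,0],"yaw":0}]' 50
```

```text
time_s: 25.45
position: [0.5113, -0.0774, 0.1597]
tool_rot: [0.0, 0.629, 0.777, 0.0]
wrist_force: [0.9, 0.1, -1.0]
grip_width: 0.0135
grip_force: 49.3
time_s: 25.7
position: [0.5107, -0.0772, 0.1551]
tool_rot: [-0.0, 0.629, 0.777, -0.0]
wrist_force: [0.3, 0.1, -0.0]
grip_width: 0.0135
grip_force: 49.2
```

```bash
python3 -m jog '[{"claw":-1,"offset":[0,0,0.4],"yaw":0},{"claw":-1,"offset":[0,0,0.4],"yaw":0},{"claw":-1,"offset":[0,0,0],"yaw":0}]'; python3 -m jog '[{"claw":-1,"offset":[0,0,0.4],"yaw":0},{"claw":-1,"offset":[0,0,0.4],"yaw":0},{"claw":-1,"offset":[0,0,0],"yaw":0}]'
python3 look.py 8
python3 -c "
import cv2
S=cv2.imread('pics/S8.png');cv2.imwrite('pics/c8.png',cv2.resize(S[190:300,300:400],None,fx=4,fy=4))"
```

```text
time_s: 25.95
position: [0.5102, -0.0771, 0.1466]
tool_rot: [-0.001, 0.629, 0.777, -0.0]
wrist_force: [0.8, -0.4, -0.5]
grip_width: 0.0136
grip_force: 49.2
time_s: 26.2
position: [0.5103, -0.0772, 0.1387]
tool_rot: [-0.001, 0.629, 0.777, -0.0]
wrist_force: [0.6, -0.1, -0.3]
grip_width: 0.0131
grip_force: 49.2
top [164.91 274.97] [12, 9, 88] z.05 [0.4857 0.4509] z.116 [0.4874 0.4268]
top [318.45 293.74] [10, 10, 65] z.05 [0.4285 0.0256] z.116 [0.4332 0.0243]
top [259.21 297.54] [11, 10, 87] z.05 [0.4204 0.188 ] z.116 [0.4255 0.178 ]
side [221.6  256.59] [14, 16, 154] z.05 [0.4674 0.2068] z.116 [0.4136 0.1721]
side [347.92 257.28] [11, 15, 117] z.05 [ 0.5554 -0.0674] z.116 [ 0.495  -0.0817]
side [290.35 292.48] [12, 16, 144] z.05 [0.4174 0.0217] z.116 [0.3673 0.0008]
[ 0.5104 -0.0772  0.1392] 26.3
```

View pics/c8.png

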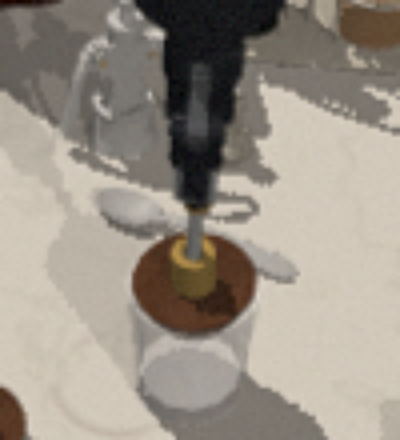

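```bash
python3 -m jog '[{"claw":-1,"offset":[0,0,0.8],"yaw":0},{"claw":-1,"offset":[0,0,0.8],"yaw":0},{"claw":-1,"offset":[0,0,0.8],"yaw":0},{"claw":-1,"offset":[0,0,0.6],"yaw":0},{"claw":-1,"offset":[0,0,0],"yaw":0}]'; python3 -m jog '[{"claw":-1,"offset":[0,0,0.4],"yaw":0},{"claw":-1,"offset":[0,0,0],"yaw":0}]'; python3 -m jog '[{"claw":-1,"offset":[0,0,0.2],"yaw":0},{"claw":-1,"offset":[0,0,0],"yaw":0}]'
```

```text
time_s: 26.72
position: [0.5094, -0.0769, 0.1077]
tool_rot: [-0.002, 0.629, 0.777, -0.001]
wrist_force: [1.3, 0.1, -1.4]
grip_width: 0.0137
grip_force: 49.3
time_s: 26.88
position: [0.5102, -0.0771, 0.1049]
tool_rot: [-0.001, 0.629, 0.777, -0.0]
wrist_force: [0.5, 0.1, -1.5]
grip_width: 0.0134
grip_force: 49.2
time_s: 27.05
position: [0.5111, -0.0772, 0.1038]
tool_rot: [0.0, 0.629, 0.777, 0.0]
wrist_force: [0.7, 0.1, 0.1]
grip_width: 0.0133
grip_force: 49.3
```

```bash
python3 -m jog '[{"claw":-0.3,"offset":[0,0,0],"yaw":0},{"claw":0.1,"offset":[0,0,0],"yaw":0},{"claw":0.1,"offset":[0,0,0],"yaw":0},{"claw":0.1,"offset":[0,0,0],"yaw":0},{"claw":0.1,"offset":[0,0,-3],"yaw":0},{"claw":0.1,"offset":[0,0,-3],"yaw":0},{"claw":0.1,"offset":[-3.4,-0.3,-1.6],"yaw":0},{"claw":0.1,"offset":[-4,-0.4,0],"yaw":0},{"claw":0.1,"offset":[-4,-0.4,0],"yaw":0},{"claw":0.1,"offset":[-4,-0.4,0],"yaw":0},{"claw":0.1,"offset":[-3,-0.4,0],"yaw":0},{"claw":0.1,"offset":[0,0,0],"yaw":0},{"claw":0.1,"offset":[0,0,0],"yaw":0}]'
python3 go.py .486 -.2915 .052; python3 look.py 9; python3 - <<'E'
from h import *
S=cv2.imread("pics/S9.png")
m=stir("side",S,(335,225,365,262));print(m)
print(proj("side",[(.5109,-.0798,.116),(.5109,-.0798,.158)]))
E
```

```text
time_s: 28.13
position: [0.53, -0.2627, 0.1791]
tool_rot: [-0.001, 0.631, 0.776, 0.0]
wrist_force: [-0.2, 0.7, -0.1]
grip_width: 0.0473
grip_force: 0.0
pos [ 0.53   -0.2627  0.1791] offset cm [-1.93 -4.89 12.71]
top [356.77 261.64] [10, 9, 47] z.05 [ 0.5142 -0.0805] z.116 [ 0.5143 -0.0761]
top [164.83 274.85] [12, 9, 88] z.05 [0.4861 0.4512] z.116 [0.4877 0.427 ]
top [318.34 293.91] [10, 9, 64] z.05 [0.428  0.0259] z.116 [0.4327 0.0246]
top [259.33 297.58] [12, 10, 84] z.05 [0.4203 0.1877] z.116 [0.4254 0.1777]
side [348.74 256.48] [12, 15, 121] z.05 [ 0.5584 -0.0685] z.116 [ 0.4978 -0.0827]
side [290.46 292.49] [12, 16, 147] z.05 [0.4174 0.0214] z.116 [0.3673 0.0005]
[ 0.5302 -0.2604  0.1794] 28.2333
[(array([349.48, 237.74]), [347, 236, 6, 5, 23]), (array([348.62, 246.33]), [346, 241, 7, 11, 60])]
[[349.105  251.9314]
 [349.9885 237.9833]]
```

```bash
python3 -m jog '[{"claw":0.1,"offset":[-0.9,-2.4,0],"yaw":0},{"claw":0.1,"offset":[-1,-2.45,0],"yaw":0},{"claw":0.1,"offset":[0,0,0],"yaw":0},{"claw":0.1,"offset":[0,0,0],"yaw":0}]'; python3 go.py .486 -.2915 .052
```

```text
time_s: 28.57
position: [0.4866, -0.2888, 0.1802]
tool_rot: [-0.0, 0.629, 0.777, 0.0]
wrist_force: [1.0, 0.2, -0.1]
grip_width: 0.0472
grip_force: 0.0
pos [ 0.4866 -0.2888  0.1802] offset cm [-0.26 -0.12 12.82]
```

```bash
python3 -m jog '[{"claw":0.1,"offset":[-0.2,-0.1,3],"yaw":0},{"claw":0.1,"offset":[0,0,3],"yaw":0},{"claw":0.1,"offset":[0,0,3],"yaw":0},{"claw":0.1,"offset":[0,0,2.5],"yaw":0},{"claw":0.1,"offset":[0,0,1.2],"yaw":0},{"claw":0.1,"offset":[0,0,0],"yaw":0},{"claw":-1,"offset":[0,0,0],"yaw":0},{"claw":-1,"offset":[0,0,0],"yaw":0},{"claw":-1,"offset":[0,0,0],"yaw":0},{"claw":-1,"offset":[0,0,0],"yaw":0},{"claw":-1,"offset":[0,0,0],"yaw":0},{"claw":-1,"offset":[0,0,0],"yaw":0}]' 50
```

```text
time_s: 29.57
position: [0.4878, -0.2925, 0.0543]
tool_rot: [0.002, 0.629, 0.777, 0.0]
wrist_force: [0.0, 0.9, 4.9]
grip_width: 0.0128
grip_force: 49.0
```

```bash
python3 -m jog '[{"claw":-1,"offset":[0,0,-1],"yaw":0},{"claw":-1,"offset":[0,0,-2.5],"yaw":0},{"claw":-1,"offset":[0,0,-3],"yaw":0},{"claw":-1,"offset":[0,0,-3.6],"yaw":0},{"claw":-1,"offset":[0,0,-3.2],"yaw":0},{"claw":-1,"offset":[3.64,0.26,0],"yaw":0},{"claw":-1,"offset":[3.64,0.26,0],"yaw":0},{"claw":-1,"offset":[3.64,0.26,0],"yaw":0},{"claw":-1,"offset":[3.64,0.26,0],"yaw":0},{"claw":-1,"offset":[3.64,0.26,0],"yaw":0},{"claw":-1,"offset":[3.64,0.26,0],"yaw":0},{"claw":-1,"offset":[3.64,0.26,0],"yaw":0},{"claw":-1,"offset":[3.64,0.26,0],"yaw":0},{"claw":-1,"offset":[3.64,0.26,0],"yaw":0},{"claw":-1,"offset":[3.64,0.26,0],"yaw":0},{"claw":-1,"offset":[3.64,0.26,0],"yaw":0},{"claw":-1,"offset":[3.64,0.26,0],"yaw":0},{"claw":-1,"offset":[3.64,0.26,0],"yaw":0},{"claw":-1,"offset":[0,0,0],"yaw":0},{"claw":-1,"offset":[0,0,0],"yaw":0}]' 50
python3 look.py 10; python3 go.py .4222 .1777 .185
```

```text
time_s: 31.23
position: [0.4206, 0.1794, 0.186]
tool_rot: [0.0, 0.628, 0.779, -0.0]
wrist_force: [0.4, -1.1, -0.9]
grip_width: 0.0137
grip_force: 49.3
top [356.7  261.74] [10, 10, 47] z.05 [ 0.514  -0.0803] z.116 [ 0.5141 -0.076 ]
top [165.03 274.83] [12, 10, 92] z.05 [0.4861 0.4506] z.116 [0.4877 0.4264]
top [318.36 293.86] [10, 9, 64] z.05 [0.4282 0.0259] z.116 [0.4329 0.0245]
top [259.73 297.16] [11, 10, 74] z.05 [0.4214 0.1866] z.116 [0.4265 0.1766]
side [221.71 256.61] [14, 16, 153] z.05 [0.4674 0.2065] z.116 [0.4136 0.1718]
side [348.78 256.4 ] [12, 15, 124] z.05 [ 0.5587 -0.0686] z.116 [ 0.4981 -0.0827]
side [290.32 292.32] [11, 16, 142] z.05 [0.4178 0.0219] z.116 [0.3677 0.001 ]
[0.421  0.1774 0.1859] 31.3333
pos [0.421  0.1774 0.1859] offset cm [0.01 0.13 0.09]
```

```bash
cat > shaft.py <<'E'
import sys
from h import *
f,x,y=sys.argv[1],float(sys.argv[2]),float(sys.argv[3])
S=cv2.imread(f).astype(int)
P=proj("side",[(x,y,.1395),(x,y,.1995),(x,y,.116)]);print(P)
c=int(P[0,0]);r0=int(P[0,1]);print("col0",c-9)
for r in range(r0-18,r0+14): print(r,S[r,c-9:c+11].sum(1)//3)
E
python3 shaft.py pics/S10.png .421 .1777
```

```text
[[219.2759 245.8062]
 [215.4319 224.921 ]
 [220.7003 253.5585]]
col0 210
227 [191 178 112  48  38  41  44  57 114 173 192 187 184 190 187 186 187 186
 188 185]
228 [188 188 172 117  82  76  79  89 147 195 189 185 186 188 189 189 188 189
 187 183]
229 [188 188 194 176 117  87  97 107 154 193 189 185 190 189 186 185 187 188
 187 184]
230 [186 186 190 180 135  85  95  97 145 191 185 187 187 189 189 186 188 188
 188 183]
231 [185 189 189 187 152  85  95  90 131 193 189 189 192 188 186 189 188 192
 187 181]
232 [190 186 187 189 164  87  88  86 124 183 188 188 188 187 186 187 190 186
 185 178]
233 [186 188 188 193 169  98  94  88 114 168 190 187 189 186 188 187 189 185
 180 177]
234 [187 188 189 190 174 114  89  93 103 156 191 189 188 190 187 188 186 180
 179 180]
235 [191 189 188 188 176 121  89  93 100 152 192 188 190 191 186 188 184 183
 186 190]
236 [185 188 189 188 183 145  84  93  91 146 194 191 186 184 184 184 186 186
 185 188]
237 [182 180 185 184 189 159  85  95  88 131 186 182 181 179 184 184 188 189
 187 186]
238 [180 184 181 179 184 163  94  93  87 118 177 180 180 187 189 190 1
[... 1014 characters left out ...]
 114 114 113 118 125 124  97  55  48
  54  50]
251 [169 168 170 160 138  77  69 115 114 101  83  74  85 114 132 117  85  44
  58  46]
252 [170 166 147  83  40  57  99 120  95  67  67  68  61  77 112 127  98  50
  50  50]
253 [169 143  85  51  41  86 131 114  85  52  64  68  63  80 114 121  99  46
  51  52]
254 [136  67  49  48  45  80 123 123 105  68  75  68  79 103 124 108  72  52
  53  53]
255 [ 68  53  56  57  48  63 103 128 127 118 103  99 115 127 105  81  63  54
  52  56]
256 [ 53  57  54  56  52  44  65 103 124 125 123 119 117 105  80  69  63  58
  55  57]
257 [57 58 55 53 52 54 50 57 65 76 83 84 73 70 68 63 66 59 53 53]
258 [52 56 54 53 50 48 49 58 63 66 67 68 67 73 66 67 70 63 53 43]
```

```bash
python3 -m jog '[{"claw":-1,"offset":[0,0.13,0],"yaw":0},{"claw":-1,"offset":[0,0,1],"yaw":0},{"claw":-1,"offset":[0,0,0.7],"yaw":0},{"claw":-1,"offset":[0,0,0.4],"yaw":0},{"claw":-1,"offset":[0,0,0.3],"yaw":0},{"claw":-1,"offset":[0,0,0.2],"yaw":0},{"claw":-1,"offset":[0,0,0],"yaw":0}]' 50;  python3 -m jog '[{"claw":-1,"offset":[0,0,0.2],"yaw":0},{"claw":-1,"offset":[0,0,0.2],"yaw":0},{"claw":-1,"offset":[0,0,0],"yaw":0}]' 50; python3 -m jog '[{"claw":-1,"offset":[0,0,0.2],"yaw":0},{"claw":-1,"offset":[0,0,0.3],"yaw":0},{"claw":-1,"offset":[0,0,0],"yaw":0}]' 50; python3 go.py .4222 .1777 .103
```

```text
time_s: 31.92
position: [0.4231, 0.1777, 0.1606]
tool_rot: [0.001, 0.63, 0.777, 0.001]
wrist_force: [0.8, 1.0, 0.5]
grip_width: 0.0136
grip_force: 49.4
time_s: 32.17
position: [0.4223, 0.178, 0.1552]
tool_rot: [-0.0, 0.629, 0.777, -0.0]
wrist_force: [1.1, 0.6, 0.2]
grip_width: 0.0132
grip_force: 49.4
time_s: 32.42
position: [0.422, 0.178, 0.1499]
tool_rot: [-0.0, 0.629, 0.777, -0.001]
wrist_force: [0.2, 0.6, -0.3]
grip_width: 0.0131
grip_force: 49.4
pos [0.422  0.178  0.1499] offset cm [-0.03  0.02  4.69]
```

Tip is about 12 mm into the hole with no force, so on down.

```bash
python3 -m jog '[{"claw":-1,"offset":[0,0,0.5],"yaw":0},{"claw":-1,"offset":[0,0,0.8],"yaw":0},{"claw":-1,"offset":[0,0,0.8],"yaw":0},{"claw":-1,"offset":[0,0,0.8],"yaw":0},{"claw":-1,"offset":[0,0,0.8],"yaw":0},{"claw":-1,"offset":[0,0,0.4],"yaw":0},{"claw":-1,"offset":[0,0,0],"yaw":0}]'; python3 -m jog '[{"claw":-1,"offset":[0,0,0.2],"yaw":0},{"claw":-1,"offset":[0,0,0.2],"yaw":0},{"claw":-1,"offset":[0,0,0],"yaw":0}]'
```

```text
time_s: 33.0
position: [0.4211, 0.1776, 0.1081]
tool_rot: [-0.001, 0.629, 0.777, -0.002]
wrist_force: [-0.1, -0.1, -0.6]
grip_width: 0.0133
grip_force: 49.3
time_s: 33.25
position: [0.4222, 0.1781, 0.1055]
tool_rot: [-0.0, 0.629, 0.777, -0.0]
wrist_force: [1.1, 0.0, -1.5]
grip_width: 0.0134
grip_force: 49.3
```

```bash
python3 -m jog '[{"claw":-1,"offset":[0,0,0.2],"yaw":0},{"claw":-1,"offset":[0,0,0],"yaw":0}]'; python3 -m jog '[{"claw":-0.3,"offset":[0,0,0],"yaw":0},{"claw":0.1,"offset":[0,0,0],"yaw":0},{"claw":0.1,"offset":[0,0,0],"yaw":0},{"claw":0.1,"offset":[0,0,0],"yaw":0},{"claw":0.1,"offset":[0,0,-3],"yaw":0},{"claw":0.1,"offset":[0,0,-3],"yaw":0},{"claw":0.1,"offset":[0,0,-1.8],"yaw":0},{"claw":0.1,"offset":[-3.95,-0.27,0],"yaw":0},{"claw":0.1,"offset":[-3.95,-0.27,0],"yaw":0},{"claw":0.1,"offset":[-3.95,-0.27,0],"yaw":0},{"claw":0.1,"offset":[-3.95,-0.27,0],"yaw":0},{"claw":0.1,"offset":[-3.95,-0.27,0],"yaw":0},{"claw":0.1,"offset":[-3.95,-0.27,0],"yaw":0},{"claw":0.1,"offset":[-3.95,-0.27,0],"yaw":0},{"claw":0.1,"offset":[-3.95,-0.27,0],"yaw":0},{"claw":0.1,"offset":[-3.95,-0.27,0],"yaw":0},{"claw":0.1,"offset":[-3.95,-0.27,0],"yaw":0},{"claw":0.1,"offset":[-3.95,-0.27,0],"yaw":0},{"claw":0.1,"offset":[0,0,0],"yaw":0},{"claw":0.1,"offset":[0,0,0],"yaw":0}]'
python3 look.py 11; python3 go.py .494 -.332 .052; python3 - <<'E'
from h import *
S=cv2.imread("pics/S11.png");T=cv2.imread("pics/T11.png")
print(stir("side",S,(205,225,240,262)),stir("side",S,(335,225,365,262)))
print(proj("side",[(.4222,.1777,.116),(.4222,.1777,.158)]));print(stir("top",T,(405,250,480,290)))
E
```

```text
time_s: 33.42
position: [0.4226, 0.1783, 0.1038]
tool_rot: [0.0, 0.629, 0.777, 0.0]
wrist_force: [-0.3, 0.6, -0.1]
grip_width: 0.0133
grip_force: 49.4
time_s: 35.08
position: [0.4833, -0.2549, 0.1809]
tool_rot: [-0.001, 0.631, 0.776, -0.0]
wrist_force: [0.7, 1.4, 0.1]
grip_width: 0.0471
grip_force: 0.0
top [356.72 261.76] [10, 9, 46] z.05 [ 0.5139 -0.0804] z.116 [ 0.514 -0.076]
top [164.97 274.89] [12, 9, 87] z.05 [0.4859 0.4508] z.116 [0.4876 0.4266]
top [318.41 293.94] [10, 9, 64] z.05 [0.4279 0.0257] z.116 [0.4327 0.0244]
top [260.45 297.  ] [10, 10, 47] z.05 [0.4218 0.1846] z.116 [0.4269 0.1747]
side [348.8 256.5] [12, 15, 123] z.05 [ 0.5584 -0.0687] z.116 [ 0.4978 -0.0828]
side [224.7  257.89] [6, 15, 57] z.05 [0.4659 0.1984] z.116 [0.4122 0.1643]
side [290.35 292.3 ] [12, 16, 145] z.05 [0.4178 0.0218] z.116 [0.3677 0.0009]
[ 0.4833 -0.2524  0.1813] 35.1833
pos [ 0.4833 -0.2524  0.1813] offset cm [-8.03 -0.59 12.92]
[] [(array([349.38, 237.67]), [347, 236, 6, 5, 24]), (array([348.69, 246.51]), [346, 241, 7, 12, 59])]
[[220.948  253.1686]
 [218.3795 239.1489]]
[(array([437.78, 267.69]), [431, 250, 22, 40, 345])]
```

```bash
python3 -m jog '[{"claw":0.1,"offset":[-4,-0.3,0],"yaw":0},{"claw":0.1,"offset":[-3.8,-0.3,0],"yaw":0},{"claw":0.1,"offset":[0,0,0],"yaw":0},{"claw":0.1,"offset":[0,0,0],"yaw":0},{"claw":0.1,"offset":[0,0,0],"yaw":0}]'; python3 go.py .494 -.332 .052
```

```text
time_s: 35.6
position: [0.4941, -0.3289, 0.1817]
tool_rot: [-0.001, 0.629, 0.778, 0.0]
wrist_force: [-0.4, 0.9, -0.3]
grip_width: 0.0471
grip_force: 0.0
pos [ 0.4941 -0.3289  0.1817] offset cm [-0.32 -0.07 12.96]
```

```bash
python3 -m jog '[{"claw":0.1,"offset":[-0.25,0,3],"yaw":0},{"claw":0.1,"offset":[0,0,3],"yaw":0},{"claw":0.1,"offset":[0,0,3],"yaw":0},{"claw":0.1,"offset":[0,0,2.5],"yaw":0},{"claw":0.1,"offset":[0,0,1.3],"yaw":0},{"claw":0.1,"offset":[0,0,0],"yaw":0},{"claw":-1,"offset":[0,0,0],"yaw":0},{"claw":-1,"offset":[0,0,0],"yaw":0},{"claw":-1,"offset":[0,0,0],"yaw":0},{"claw":-1,"offset":[0,0,0],"yaw":0},{"claw":-1,"offset":[0,0,0],"yaw":0},{"claw":-1,"offset":[0,0,0],"yaw":0}]' 50
```

```text
time_s: 36.6
position: [0.4959, -0.3336, 0.0556]
tool_rot: [0.002, 0.629, 0.777, 0.0]
wrist_force: [-0.9, 1.3, 5.6]
grip_width: 0.0132
grip_force: 48.9
```

```bash
python3 -m jog '[{"claw":-1,"offset":[0,0,-1],"yaw":0},{"claw":-1,"offset":[0,0,-2.5],"yaw":0},{"claw":-1,"offset":[0,0,-3.4],"yaw":0},{"claw":-1,"offset":[0,0,-3.6],"yaw":0},{"claw":-1,"offset":[0,0,-3.6],"yaw":0},{"claw":-1,"offset":[0,0,-3.1],"yaw":0},{"claw":-1,"offset":[0,0,0],"yaw":0}]'; python3 -m jog '[{"claw":-1,"offset":[3.92,0.78,0],"yaw":0},{"claw":-1,"offset":[3.92,0.78,0],"yaw":0},{"claw":-1,"offset":[3.92,0.78,0],"yaw":0},{"claw":-1,"offset":[3.92,0.78,0],"yaw":0},{"claw":-1,"offset":[3.92,0.78,0],"yaw":0},{"claw":-1,"offset":[3.92,0.78,0],"yaw":0},{"claw":-1,"offset":[3.92,0.78,0],"yaw":0},{"claw":-1,"offset":[3.92,0.78,0],"yaw":0},{"claw":-1,"offset":[3.92,0.78,0],"yaw":0},{"claw":-1,"offset":[3.92,0.78,0],"yaw":0},{"claw":-1,"offset":[3.92,0.78,0],"yaw":0},{"claw":-1,"offset":[3.92,0.78,0],"yaw":0},{"claw":-1,"offset":[3.92,0.78,0],"yaw":0},{"claw":-1,"offset":[3.92,0.78,0],"yaw":0},{"claw":-1,"offset":[3.92,0.78,0],"yaw":0},{"claw":-1,"offset":[3.92,0.78,0],"yaw":0},{"claw":-1,"offset":[3.92,0.78,0],"yaw":0},{"claw":-1,"offset":[3.92,0.78,0],"yaw":0},{"claw":-1,"offset":[0,0,0],"yaw":0},{"claw":-1,"offset":[0,0,0],"yaw":0}]'; python3 go.py .4863 .427 .187
```

```text
time_s: 37.18
position: [0.4974, -0.3351, 0.2343]
tool_rot: [0.007, 0.629, 0.777, 0.0]
wrist_force: [0.4, -0.3, 0.3]
grip_width: 0.0133
grip_force: 49.2
time_s: 38.85
position: [0.4842, 0.3881, 0.2243]
tool_rot: [-0.0, 0.628, 0.778, -0.001]
wrist_force: [-0.3, -0.3, -0.6]
grip_width: 0.0135
grip_force: 49.2
pos [0.4842 0.3881 0.2243] offset cm [3.76 1.03 3.72]
```

```bash
python3 -m jog '[{"claw":-1,"offset":[1.9,0.5,0],"yaw":0},{"claw":-1,"offset":[1.86,0.5,0],"yaw":0},{"claw":-1,"offset":[0,0,2.5],"yaw":0},{"claw":-1,"offset":[0,0,1.2],"yaw":0},{"claw":-1,"offset":[0,0,0],"yaw":0},{"claw":-1,"offset":[0,0,0],"yaw":0},{"claw":-1,"offset":[0,0,0],"yaw":0}]'; python3 look.py 12; python3 go.py .4863 .427 .187; python3 shaft.py pics/S12.png .4863 .427
python3 - <<'E'
from h import *
S=cv2.imread("pics/S12.png")
print(stir("side",S,(205,225,240,262)),stir("side",S,(335,225,365,262)))
E
```

```text
time_s: 39.43
position: [0.4878, 0.4244, 0.1901]
tool_rot: [0.0, 0.63, 0.777, 0.001]
wrist_force: [-0.2, 0.3, -1.0]
grip_width: 0.0135
grip_force: 49.2
top [356.54 261.96] [10, 9, 46] z.05 [ 0.5134 -0.0799] z.116 [ 0.5135 -0.0755]
top [165.62 274.71] [12, 9, 82] z.05 [0.4864 0.4489] z.116 [0.488  0.4248]
top [318.38 293.91] [10, 9, 64] z.05 [0.428  0.0258] z.116 [0.4327 0.0245]
top [260.48 296.77] [10, 10, 48] z.05 [0.4225 0.1845] z.116 [0.4275 0.1746]
side [348.62 256.49] [12, 15, 123] z.05 [ 0.5583 -0.0683] z.116 [ 0.4977 -0.0825]
side [221.92 257.78] [12, 15, 122] z.05 [0.4642 0.2045] z.116 [0.4107 0.1699]
side [290.28 292.61] [12, 16, 145] z.05 [0.417  0.0217] z.116 [0.3669 0.0008]
[0.488  0.425  0.1906] 39.5333
pos [0.488  0.425  0.1906] offset cm [ 0.23 -0.13  0.36]
[[131.2686 201.5713]
 [124.4701 180.7367]
 [133.7974 209.3337]]
col0 122
183 [125 127 102  89  90  80  69  69  77  79  81  89  88  90  94  93  99  94
  95 102]
184 [177 180 124  90  88  87  86 126 123 137 138  59  61  63  67  70  78  82
  90  93]
185 [187 189 164  78  92  87  98 172 167 189 191 137 136 134 134 133 1
[... 1990 characters left out ...]
4 120 119  63  49
  53  55]
209 [184 180 187 185 191 168 130 112  76  53  62  64  61  86 118 111  72  54
  52  47]
210 [181 183 187 180 163  97 122 119  86  71  71  74  89 113 113  85  57  47
  43  49]
211 [185 190 178 130  70  45 105 118 124 108 102 103 117 114  87  66  54  53
  50  51]
212 [190 166 130  46  47  49  54  94 112 112 114 112  88  74  64  59  59  56
  54  45]
213 [177  98  44  51  50  54  55  53  62  63  64  64  66  70  66  62  62  56
  50  49]
214 [133  48  54  50  51  49  48  56  61  62  63  66  71  72  67  67  64  61
  54  56]
[(array([219.51, 245.36]), [216, 237, 8, 17, 88])] [(array([349.48, 237.74]), [347, 236, 6, 5, 23]), (array([348.73, 246.19]), [346, 241, 7, 11, 62])]
```

```bash
python3 -m jog '[{"claw":-1,"offset":[0.22,-0.13,0],"yaw":0},{"claw":-1,"offset":[0,0,1.2],"yaw":0},{"claw":-1,"offset":[0,0,0.8],"yaw":0},{"claw":-1,"offset":[0,0,0.4],"yaw":0},{"claw":-1,"offset":[0,0,0.3],"yaw":0},{"claw":-1,"offset":[0,0,0.2],"yaw":0},{"claw":-1,"offset":[0,0,0],"yaw":0}]' 50;  python3 -m jog '[{"claw":-1,"offset":[0,0,0.2],"yaw":0},{"claw":-1,"offset":[0,0,0.2],"yaw":0},{"claw":-1,"offset":[0,0,0],"yaw":0}]' 50; python3 -m jog '[{"claw":-1,"offset":[0,0,0.2],"yaw":0},{"claw":-1,"offset":[0,0,0.3],"yaw":0},{"claw":-1,"offset":[0,0,0],"yaw":0}]' 50; python3 go.py .4863 .427 .104
```

```text
time_s: 40.12
position: [0.4856, 0.4277, 0.1627]
tool_rot: [0.0, 0.629, 0.777, 0.002]
wrist_force: [-2.8, -1.0, 9.4]
grip_width: 0.0135
grip_force: 50.8
time_s: 40.37
position: [0.4863, 0.4279, 0.1578]
tool_rot: [0.0, 0.629, 0.777, 0.002]
wrist_force: [0.5, 0.4, 1.5]
grip_width: 0.0132
grip_force: 49.4
time_s: 40.62
position: [0.4851, 0.4268, 0.1495]
tool_rot: [-0.0, 0.629, 0.777, -0.001]
wrist_force: [1.0, -0.3, -0.2]
grip_width: 0.0129
grip_force: 49.4
pos [0.4851 0.4268 0.1495] offset cm [-0.    0.13  4.55]
```

```bash
python3 -m jog '[{"claw":-1,"offset":[0,0,0.5],"yaw":0},{"claw":-1,"offset":[0,0,0.5],"yaw":0},{"claw":-1,"offset":[0,0,0],"yaw":0}]'; python3 -m jog '[{"claw":-1,"offset":[0,0,0.8],"yaw":0},{"claw":-1,"offset":[0,0,0.8],"yaw":0},{"claw":-1,"offset":[0,0,0.8],"yaw":0},{"claw":-1,"offset":[0,0,0.4],"yaw":0},{"claw":-1,"offset":[0,0,0],"yaw":0}]'; python3 -m jog '[{"claw":-1,"offset":[0,0,0.3],"yaw":0},{"claw":-1,"offset":[0,0,0],"yaw":0}]'
```

```text
time_s: 40.87
position: [0.4848, 0.4265, 0.1388]
tool_rot: [-0.0, 0.629, 0.777, -0.001]
wrist_force: [0.1, 0.8, -0.3]
grip_width: 0.0134
grip_force: 49.3
time_s: 41.28
position: [0.4855, 0.4269, 0.1118]
tool_rot: [0.0, 0.629, 0.777, -0.0]
wrist_force: [1.7, -0.4, 0.3]
grip_width: 0.0132
grip_force: 49.3
time_s: 41.45
position: [0.4849, 0.4268, 0.109]
tool_rot: [-0.0, 0.629, 0.777, -0.001]
wrist_force: [2.4, 1.0, 0.0]
grip_width: 0.0136
grip_force: 49.3
```

```bash
python3 -m jog '[{"claw":-1,"offset":[0,0,0.3],"yaw":0},{"claw":-1,"offset":[0,0,0],"yaw":0}]';python3 -m jog '[{"claw":-1,"offset":[0,0,0.15],"yaw":0},{"claw":-1,"offset":[0,0,0],"yaw":0}]'
```

```text
time_s: 41.62
position: [0.4851, 0.4269, 0.1062]
tool_rot: [-0.0, 0.629, 0.777, -0.0]
wrist_force: [1.4, 0.9, -0.2]
grip_width: 0.013
grip_force: 49.3
time_s: 41.78
position: [0.4857, 0.4274, 0.1058]
tool_rot: [0.0, 0.629, 0.777, 0.001]
wrist_force: [0.6, 0.1, 3.8]
grip_width: 0.013
grip_force: 49.6
```

Seated contact. Release, retreat clear and check.

```bash
python3 -m jog '[{"claw":-0.3,"offset":[0,0,0],"yaw":0},{"claw":0.1,"offset":[0,0,0],"yaw":0},{"claw":0.1,"offset":[0,0,0],"yaw":0},{"claw":0.1,"offset":[0,0,0],"yaw":0},{"claw":0.1,"offset":[0,0,-3],"yaw":0},{"claw":0.1,"offset":[0,0,-3],"yaw":0},{"claw":0.1,"offset":[0,0,-3],"yaw":0},{"claw":0.1,"offset":[0,-4,0],"yaw":0},{"claw":0.1,"offset":[0,-4,0],"yaw":0},{"claw":0.1,"offset":[0,-4,0],"yaw":0},{"claw":0.1,"offset":[0,-4,0],"yaw":0},{"claw":0.1,"offset":[3,-3,0],"yaw":0},{"claw":0.1,"offset":[3,-3,0],"yaw":0},{"claw":0.1,"offset":[3,-3,0],"yaw":0},{"claw":0.1,"offset":[0,0,0],"yaw":0},{"claw":0.1,"offset":[0,0,0],"yaw":0}]'
python3 look.py 13; python3 - <<'E'
import cv2,numpy as np
S=cv2.imread("pics/S13.png");T=cv2.imread("pics/T13.png")
cv2.imwrite("pics/c13.png",np.vstack([cv2.resize(S[170:330,100:520],(798,304)),cv2.resize(T[230:320,150:410],(798,276))]))
E
```

```text
time_s: 43.12
position: [0.2218, 0.4626, 0.1951]
tool_rot: [0.0, 0.627, 0.779, -0.0]
wrist_force: [-0.3, -0.1, 0.1]
grip_width: 0.0473
grip_force: 0.0
top [356.82 261.78] [10, 9, 49] z.05 [ 0.5138 -0.0806] z.116 [ 0.514  -0.0763]
top [166.48 274.59] [11, 9, 61] z.05 [0.4867 0.4465] z.116 [0.4883 0.4225]
top [318.53 293.94] [10, 9, 62] z.05 [0.4279 0.0254] z.116 [0.4327 0.0241]
top [260.42 296.68] [10, 10, 50] z.05 [0.4227 0.1847] z.116 [0.4277 0.1748]
side [221.98 257.52] [12, 15, 122] z.05 [0.465  0.2047] z.116 [0.4114 0.1701]
side [348.61 256.58] [12, 14, 119] z.05 [ 0.558  -0.0683] z.116 [ 0.4975 -0.0825]
side [290.37 292.38] [12, 16, 150] z.05 [0.4176 0.0217] z.116 [0.3675 0.0008]
[0.224  0.4616 0.195 ] 43.2167
```

View pics/c13.png

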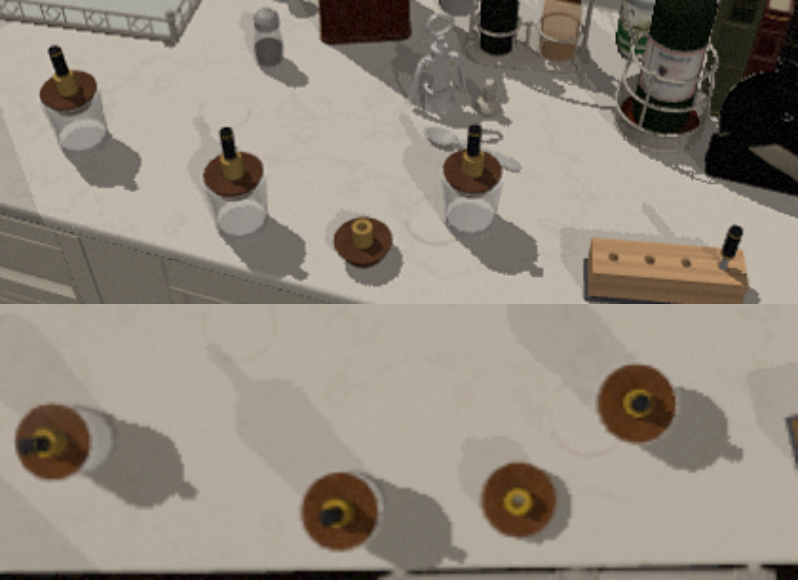

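All three glasses have a level lid with its stirrer resting on the collar. The fourth lid and the fourth stirrer are untouched, so I am handing in.

```bash
python3 -c "
from plant import bot
print(bot.close_job())"
```

```text
the job is handed in; nothing more can be done
None
```

The job is handed in at about 43 s: in the last pictures all three glasses present stand upright with a lid seated level and a stirrer resting on its collar, and the spare lid, spare stirrer and other things look undisturbed.

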